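Unclip the burnt-out contactor from the drill press's control box

TASK

The drill press's control box lies open in its blue service cradle, isolated and already unwired. Lift the clear touch guard off its two bars and lay it flat, handle up, in the middle of the green mat; then unclip the black contactor with the orange front from its rail against the sprung foot and stand it on its back (orange front up) in the free part of the steel tray. Set both down gently rather than letting them fall, do not lean on the two neighbouring units, and leave everything else where it lies.

Things in the scene. Friction and masses are not known exactly. Their poses are not given: they have to be found in the camera images.
- control_box: Grey sheet-steel control box, door off, lying back in a blue cradle, fixed. Origin on the bench under the middle of its mounting plate (87 mm up); own z vertical, own y level along the rail, own x level. The plate leans 35 deg from level, rising towards own +x; 'out' means square to the plate, i.e. 35 deg off vertical towards own -x.
- plate_mid (a point): Middle of the mounting plate, the inside bottom of the box, 200 mm along the slope x 320 mm along own y of the box. 4 mm walls stand 150 mm out from all four edges. A wiring duct 28 mm wide, 50 mm high lies along the low wall, one of 15 x 30 mm along the high wall.
- rail_mid (a point): Middle of the rail's face: a 35 mm wide top-hat strip along the box's own y, 20 mm up the slope from plate_mid, its face 15 mm out. Its two edges are lips 3 mm thick, free underneath. Three units sit on it, 72 mm apart give or take 8 mm, in any order.
- bar_mid (a point): Middle of the upper guard bar, an 8 mm round bar along the box's own y, 84 mm up the slope from plate_mid and 92 mm out. A second bar like it lies 45 mm down the slope from plate_mid, also 92 mm out.
- contactor: The part to take off: black clip-on contactor with an orange patch on its front, 84 mm up the slope x 45 mm along the rail x 82 mm deep, about 0.35 kg, in any of the rail's three places. Origin in the middle of its back (the plane it stands on when set down); own x up the slope, own y along the rail, own z out through its front. The rail's face lies at own z 9.
- contactor_grip (a point): Middle of the contactor's raised front block, the part to grip: 58 mm (contactor's own x) x 45 mm (y) x 27 mm, own z 55 to 82; this point at z 68. Below z 55 the body is 84 x 45 mm. The contactor's centre of mass is about 30 mm below this point.
- contactor_hook (a point): Rigid hook on the contactor's back at own x +17.5: it reaches 3 mm under the rail's upper lip. It lets go when the contactor is 4 mm or more up the slope from its seat; pulled square out without that it holds much harder.
- contactor_foot (a point): Orange spring foot on the contactor's back at own x about -17: its sloped tip catches under the rail's lower lip, pushed up the slope by 4 N, 6 N when 4 mm back; travel 11 mm. So: grip firmly and deep, push the contactor 6 mm up the slope against the foot (hook free), then pull it square out 20 mm (foot slips off). 10 to 25 N. Rocking the foot end out 8 mm first also works.
- timer: White rail unit with a black dial, 84 x 22.5 mm, 82 mm deep (dial to 89), fixed in another place on the rail; same frame as the contactor's. Stays.
- monitor_relay: Grey rail unit with a green front, 84 x 22.5 mm, 82 mm deep, fixed in the third place on the rail; same frame as the contactor's. Stays.
- guard: Clear plastic touch guard with yellow edges, lying on the two bars over the rail units: a sheet 151 mm (own x, up the slope at the start) x 240 mm (own y) x 3 mm, both long edges turned down 14 mm, 0.18 kg. Origin in the middle of the plane of these edges' lower rims; own z out through the handle. Its upper edge hangs over the upper bar: raise it 15 mm or more square to the sheet to free it.
- guard_handle (a point): Middle of the guard's black bow handle: a bar 84 mm along the guard's own x, 14 mm square, with 17 mm free beneath it; 41 mm from the guard's origin along own z. The guard balances here.
- mat: Dark green rubber mat 270 x 200 x 3 mm (own x by own y), fixed flat on the bench. Origin in the middle of its underside. Mat and tray may change places.
- tray: Open steel tray 220 x 150 mm (own x by own y), 50 mm high, walls and floor 4 mm, fixed on the bench. Origin in the middle of its underside, own z up. Its own +x end already holds an old terminal block; the half towards own -x is free.
- old_block: Beige terminal block 38 (own x) x 80 (own y) x 57 mm high, standing loose in the tray, about 68 mm from the tray's middle towards the tray's own +x. Stays.
- cleaner_can: Blue spray can, 54 mm across, 170 mm tall, standing just past the tray's own +x end. Origin at the middle of its foot. Stays.
- screwdriver: Screwdriver 200 mm long with a green handle, lying just outside the mat's own -x end. Stays.
- spanner: Steel spanner 170 mm long, lying just outside the tray's own -x end. Stays.
- tape_roll: Red tape roll (ring), 90 mm across, 20 mm high, lying on the bench beyond mat and tray. Stays.
- multimeter: Dark handheld meter 150 x 75 x 40 mm, lying on the bench beyond the control box. Stays.
- ferrule_tin: Yellow open tin 100 x 70 x 35 mm on the bench at the foot of the control box, on the robot's side. Stays.

How it is judged:
On the way, in this order (a step that is already met when the one before it is completed fails the run):
1. the guard is off its bars and lies flat, handle up, on the mat, let go (horizontal distance between guard and mat below 0.06 m and height (world z) of guard below 0.02 m and angle between guard's own z axis and vertical below 0.1 rad and linear speed of guard below 0.02 m/s and contact force between the fingers and guard below 0.5 N), for 0.2 s.
2. the contactor is off the rail and lifted clear of it (z of contactor in the frame of control_box above 0.17 m), for 0.1 s.
At the end, for the whole second after the job is handed in: The contactor stands on its back in the tray (origin inside the walls, under 15 mm above the tray's underside, front up within 0.15 rad); the guard lies handle up on the mat (centres within 60 mm, level within 0.1 rad, under 20 mm high); both let go and at rest (horizontal distance between guard and mat below 0.06 m and height (world z) of guard below 0.02 m and angle between guard's own z axis and vertical below 0.1 rad and linear speed of each of guard, contactor below 0.02 m/s and x of contactor in the frame of tray between -0.1 and 0.1 m and y of contactor in the frame of tray between -0.07 and 0.07 m and z of contactor in the frame of tray below 0.015 m and angle between contactor's own z axis and vertical below 0.15 rad); the robot touches nothing.
It fails at once if the contactor or the guard is dropped (falls freely faster than 0.8 m/s, a fall of about 33 mm) ((linear speed of contactor above 0.8 m/s and contact force between the fingers and contactor below 0.5 N) or (linear speed of guard above 0.8 m/s and contact force between the fingers and guard below 0.5 N)).
It fails at once if a neighbouring rail unit is leaned on with more than 20 N (contact force between any of timer, monitor_relay and anything else above 20 N).
It fails at once if one of the other things on the bench or the old block in the tray is moved more than 30 mm (distance of any of old_block, cleaner_can, screwdriver, multimeter, tape_roll, ferrule_tin, spanner from where it was at the start of the episode above 0.03 m).
It also fails if it takes over 58 s, if anything falls off the work surface, if the arm or the gripper's body presses on something with over 40 N, if the wrist force passes 120 N, or if a joint passes its speed limit or range.

ROBOT

A 6-joint arm with a two-finger parallel gripper is mounted at the origin on the work surface. World frame = base frame: x ahead of the robot, y to its left, z up, the work surface at z = 0. Lengths are in m, angles in rad, forces in N, time in s.
With the tool pointing down it reaches from about 0.25 to 0.775 m from the base axis. Payload 8.9 kg.
Tool frame: the origin (TCP) lies between the finger pads; the fingertips stand ctrl.tip_reach ahead of it and the grasp point (between the pads) lies 6 mm ahead of it (ctrl.tip_reach is the distance from the TCP to the fingertips, in m); y points along the fingers, x is the direction in which the jaws open and shut, and the axes are right-handed (so a half turn about y gives the same grasp; the last joint's range is limited). The gripper opens to 85 mm and grips with 20 to 120 N. Pads are 22 mm wide; open, the fingers measure 114 mm over their backs; the gripper's body (76 mm by 85 mm) begins 54 mm behind the grasp point. The pads swing forward as they close: fully open they stand 13 mm farther back than shut.
Start: joints at [1.117, 0.291, -0.153, 1.127, 0, 1.431], TCP at [0.163, 0.499, 0.222] pointing down, gripper open.
Joint ranges: [-2.52, 2.52], [-0.91, 1.74], [-1.3, 1.37], [-1.96, 2.02], [-1.52, 1.47], [-3.14, 3.14]. Speed limits (rad/s): [2.22, 2.22, 2.79, 3.14, 3.14, 3.14].

INTERFACE

Orientations are given as a unit quaternion [x, y, z, w].
In Python, from cell import ctrl, imaging, job gives the robot as it stands.
- The arm moves only by the tool send_rows, never from a script. Its argument "commands" is a list of rows, each a list of 5 numbers: the closure in counts, from 0 (fully open) to 255 (shut), then the shift along the tool's x, y, z in mm, then the turn about the tool's y in degrees. A call has 1 to 20 rows; each row is the pose to reach, as a shift and turn from the pose measured when the call began, along the tool's axes at that moment; what a row does not reach only later rows make up. A row lasts 1/10 s, in which the tool goes at most 50 mm and 8.59 degrees, less where a joint would pass 70% of its speed; a pose out of reach is approached as far as the arm can. A call with a gripper value outside its range is refused whole. The fingers move at their own pace and stop on an object; "grip_force" is the grip in N (left out, the last holds). Time passes only in rows, so rows that repeat a pose let the fingers close. It gives the time, the measured TCP pose, the force and the opening at its end, in the units of the state.
- ctrl.read_state(): the state, without advancing time (a new reading comes with each control period).
- imaging.get_image(name): name is "side" or "top" or "wrist"; returns a dict with "image" (420x560x3 uint8, blue, green, red), "fov_y" (degrees; the focal length in pixels is half the picture's height over the tangent of half this angle, whatever the lens; pixels are square), "cx", "cy" (the principal point, pixels), "origin" and "rotation" of the camera in the world. Camera axes: x right, y down, z forward; pixel columns grow to the right and rows downward; lengths in m; the calibration is good to about 2 mm. A picture is of the moment at which its call begins. There is no depth.
- job.close_job(): hands the job in, once; it reports no verdict.
The state is a dict: "time": time; "joints": joint angles; "dq": joint speeds; "effort": joint torques, N m; "ee_pos": TCP position; "tool_rot": TCP orientation; "contact_force": force on the tool from outside, world axes, zero at the start; "torque": the same for the moment, N m; "opening": opening from 0.0 (shut) to 1.0 (fully open).
Only numpy, scipy, OpenCV 4.12 (cv2) and the standard library are available. Lean on these libraries where they do the work, as an engineer would, in place of code of your own. Each camera call takes 0.05 s, during which the arm holds its last target.

## Working session

There is one attempt and no reset: what is moved stays moved. The work goes in short steps, Python scripts to look and compute and a tool call to move; the robot and the scene stay as the last step left them, time stands still between calls to the robot, and variables do not carry over. Pictures are saved under pics/ and viewed, and the job is handed in when it is done.

Besides the shell and the picture viewer there is one more tool, called after "Request:" in YAML: its name, and indented under it one key for each argument. send_rows: Moves the arm, as the interface text tells. Its arguments: {"type":"object","properties":{"commands":{"type":"array","items":{"type":"array","items":{"type":"number"}}},"grip_force":{"type":"number"}},"required":["commands"]}

```bash
ls; mkdir -p pics; python3 - <<'E'
from cell import ctrl, imaging, job
import cv2
s=ctrl.read_state()
for k,v in s.items(): print(k,v)
print(ctrl.tip_reach)
for n in ["side","top","wrist"]:
    d=imaging.get_image(n); cv2.imwrite(f"pics/{n}0.png",d["image"])
    print(n,d["fov_y"],d["cx"],d["cy"],d["origin"],d["rotation"],[k for k in d])
E
```

```text
pics
time 0.0
joints [ 1.11671492e+00  2.91271236e-01 -1.54115899e-01  1.12671096e+00
 -3.09809604e-05  1.43149813e+00]
dq [ 0.00076236  0.00079385 -0.00114248 -0.00060701 -0.00016104 -0.00081974]
effort [ 7.10799522e-04 -5.37139928e+01  3.31373119e+01  1.57072413e-02
 -1.56684046e-04  2.52752443e-05]
ee_pos [0.16235096 0.49879214 0.22124091]
tool_rot [ 0.57241666  0.41504714 -0.4158496  -0.57196516]
contact_force [-1.09567325  0.50950955 -0.23138938]
torque [0.0405371  0.00587304 0.03502338]
opening 1.001123776036908
0.025
side 44.99915537216923 278.51318834496965 213.5468699555086 [-0.12491481 -0.7660476   0.81645406] [ 0.81916486 -0.3251283   0.16624978 -0.44229122] ['image', 'fov_y', 'cx', 'cy', 'origin', 'rotation']
top 46.5137706881089 277.64347333793 207.25345740138303 [0.41952976 0.00891105 1.46790625] [-0.70229809  0.70921057 -0.04847538  0.03805126] ['image', 'fov_y', 'cx', 'cy', 'origin', 'rotation']
wrist 62.9853188073198 274.0079705015945 209.103702087279 [0.09759293 0.51976179 0.37294857] [0.80186156 0.5822306  0.07841899 0.1089772 ] ['image', 'fov_y', 'cx', 'cy', 'origin', 'rotation']
```

View pics/top0.png

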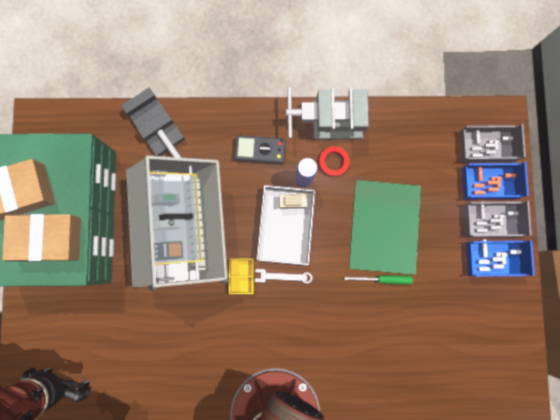

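View pics/side0.png

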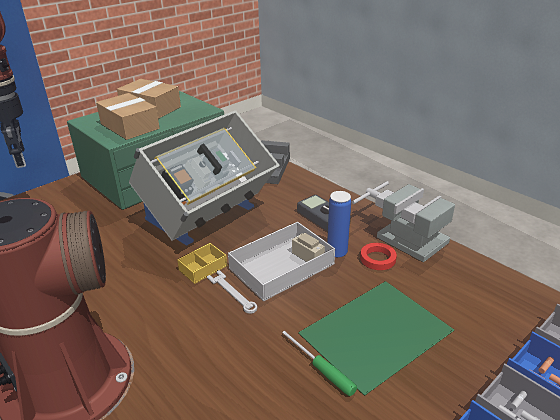

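View pics/wrist0.png

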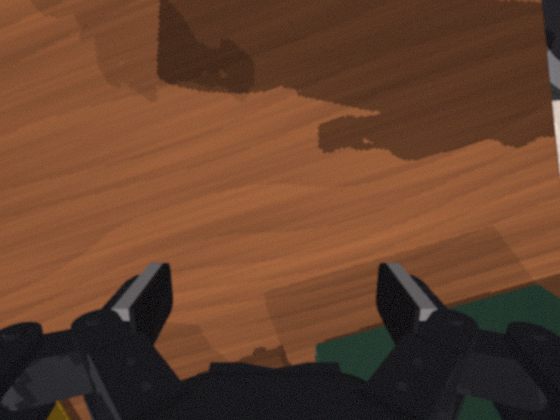

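```bash
python3 - <<'E'
from scipy.spatial.transform import Rotation as R
import numpy as np
np.set_printoptions(precision=4,suppress=True)
print(R.from_quat([0.57241666,0.41504714,-0.4158496,-0.57196516]).as_matrix())
print(R.from_quat([0.80186156,0.5822306,0.07841899,0.1089772]).as_matrix())
E
```

```text
[[ 0.3096 -0.0005 -0.9509]
 [ 0.9509 -0.0012  0.3096]
 [-0.0013 -1.      0.0002]]
[[ 0.3097  0.9166  0.2527]
 [ 0.9508 -0.2983 -0.0835]
 [-0.0011  0.2661 -0.9639]]
```

```bash
cat > h.py <<'E'
import numpy as np, cv2
from scipy.spatial.transform import Rotation as R
np.set_printoptions(precision=4,suppress=True)
from cell import ctrl, imaging, job
class Cam:
    def __init__(s,n):
        d=imaging.get_image(n); s.im=d["image"]; h=s.im.shape[0]
        s.f=h/2/np.tan(np.radians(d["fov_y"])/2); s.c=np.array([d["cx"],d["cy"]]); s.o=np.array(d["origin"]); s.R=R.from_quat(d["rotation"]).as_matrix()
    def ray(s,p):
        p=np.array(p,float); v=np.array([(p[0]-s.c[0])/s.f,(p[1]-s.c[1])/s.f,1.]); v=s.R@v; return v/np.linalg.norm(v)
    def plane(s,p,z):
        v=s.ray(p); return s.o+v*(z-s.o[2])/v[2]
    def proj(s,P):
        q=s.R.T@(np.array(P)-s.o); return s.c+s.f*q[:2]/q[2]
def tri(c1,p1,c2,p2):
    a,b=c1.ray(p1),c2.ray(p2)
    t=np.linalg.lstsq(np.c_[a,-b],c2.o-c1.o,rcond=None)[0]
    A=c1.o+a*t[0];B=c2.o+b*t[1]; return (A+B)/2,np.linalg.norm(A-B)
def crop(im,x0,y0,x1,y1,k,name):
    c=cv2.resize(im[y0:y1,x0:x1],None,fx=k,fy=k,interpolation=cv2.INTER_CUBIC); cv2.imwrite(name,c)
E
python3 - <<'E'
from h import *
T=Cam("top");S=Cam("side")
hsv=cv2.cvtColor(T.im,cv2.COLOR_BGR2HSV)
m=cv2.inRange(hsv,(55,80,40),(90,255,160)); m[:, :330]=0; m[:,440:]=0; m[275:]=0
c=max(cv2.findContours(m,0,2)[0],key=cv2.contourArea)
r=cv2.boxPoints(cv2.minAreaRect(c)); P=np.array([T.plane(p,.003) for p in r]); print("mat",r,P,P.mean(0),np.linalg.norm(P[1]-P[0]),np.linalg.norm(P[2]-P[1]))
crop(T.im,120,140,330,300,3.8,"pics/topbox.png")
crop(S.im,120,100,350,310,2.8,"pics/sidebox.png")
E
```

```text
mat [[353.8567 182.5157]
 [416.0011 179.3559]
 [417.1443 201.8401]
 [354.9999 205.    ]] [[ 0.6736 -0.2467  0.003 ]
 [ 0.6818 -0.4373  0.003 ]
 [ 0.6125 -0.4376  0.003 ]
 [ 0.6045 -0.2481  0.003 ]] [ 0.6431 -0.3424  0.003 ] 0.19074132797753096 0.06930309539232143
```

View pics/topbox.png

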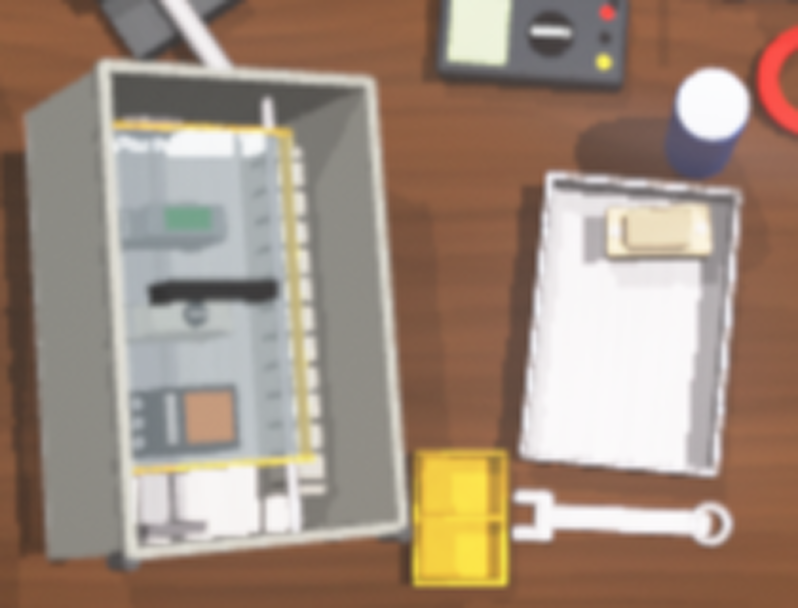

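View pics/sidebox.png

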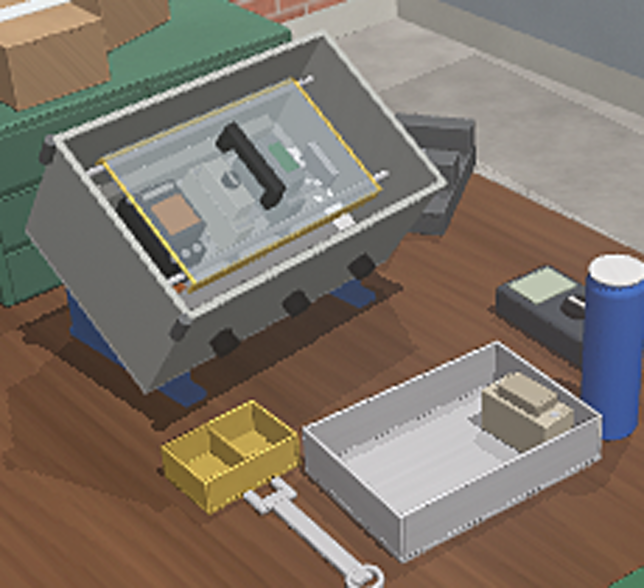

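```bash
cat > box.py <<'E'
from h import *
c35,s35=np.cos(np.radians(35)),np.sin(np.radians(35))
def own(sl,out,y): return np.array([sl*c35-out*s35, y, .087+sl*s35+out*c35])
E
python3 - <<'E'
from box import *
T=Cam("top");S=Cam("side")
t=lambda x,y:(120+x/3.8,140+y/3.8); s=lambda x,y:(120+x/2.8,100+y/2.8)
C={"farhigh":(t(100,62),s(325,35),(.104,.150,-.164)),"nearhigh":(t(128,558),s(55,140),(.104,.150,.164)),"farlow":(t(377,78),s(445,185),(-.104,.150,-.164)),"nearlow":(t(407,530),s(190,318),(-.104,.150,.164))}
W=[];O=[]
for k,(a,b,o) in C.items():
    p,e=tri(T,a,S,b); W.append(p);O.append(own(*o)); print(k,p,e,"own z",O[-1][2])
W=np.array(W);O=np.array(O)
# yaw fit
a=(W-W.mean(0))[:,:2]; b=(O-O.mean(0))[:,:2]
yaw=np.arctan2((b[:,0]*a[:,1]-b[:,1]*a[:,0]).sum(),(a*b).sum())
Rz=R.from_euler('z',yaw).as_matrix(); org=(W-O@Rz.T).mean(0)
print("yaw",np.degrees(yaw),"org",org,"res",W-O@Rz.T-org)
# handle
for nm,a,b in [("handle hi",t(152,291),s(224,132)),("handle lo",t(276,289),s(272,200)),("contactor patch",t(210,415),s(172,213))]:
    p,e=tri(T,a,S,b); q=(p-org)@Rz; q[2]-=.087
    print(nm,p,e,"slope",q[0]*c35+q[2]*s35,"out",-q[0]*s35+q[2]*c35,"y",q[1])
tr=[t(549,173),t(741,188),t(717,474),t(522,459)]
P=np.array([T.plane(p,.05) for p in tr]); print("tray",P,P.mean(0),np.linalg.norm(P[1]-P[0]),np.linalg.norm(P[2]-P[1]))
crop(T.im,330,160,450,300,4,"pics/mat.png")
E
```

```text
farhigh [0.7014 0.3177 0.2608] 0.003748724900891844 own z 0.26952475602385756
nearhigh [0.3779 0.2915 0.2655] 0.00475568090807462 own z 0.26952475602385756
farlow [0.7114 0.1481 0.1506] 0.0018297247222878665 own z 0.15022085726283996
nearlow [0.3904 0.1242 0.1529] 0.003398266123897242 own z 0.15022085726283996
yaw 94.32033736117681 org [ 0.5388  0.3062 -0.0024] res [[-0.001   0.     -0.0063]
 [ 0.0026 -0.0015 -0.0016]
 [-0.0038  0.0004  0.0028]
 [ 0.0022  0.0011  0.0051]]
handle hi [0.5533 0.2921 0.2124] 0.0020933336498182623 slope 0.06089699751599359 out 0.11337576203314574 y -0.013431089633525165
handle lo [0.5554 0.2179 0.1666] 0.00609445196033082 slope -0.026061134911752916 out 0.11842518332920707 y -0.00992192605031107
contactor patch [0.4692 0.2612 0.1688] 0.0018330152657549598 slope 0.015865611366483616 out 0.09172235571100561 y 0.07276972543629454
tray [[ 0.6586  0.0251  0.05  ]
 [ 0.6456 -0.1234  0.05  ]
 [ 0.4261 -0.1007  0.05  ]
 [ 0.4389  0.0472  0.05  ]] [ 0.5423 -0.038   0.05  ] 0.14900119213052707 0.22072836921282946
```

View pics/mat.png

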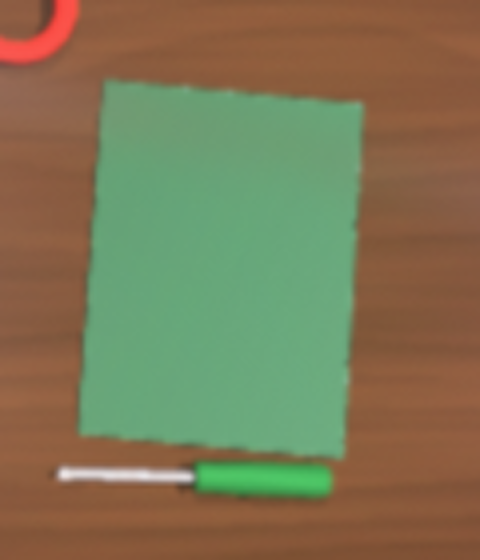

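```bash
cat >> box.py <<'E'
ORG=np.array([.5388,.3062,0]);YAW=np.radians(94.32);RZ=R.from_euler('z',YAW).as_matrix()
def w(sl,out,y): return ORG+RZ@own(sl,out,y)
def shift(target):
    s=ctrl.read_state(); M=R.from_quat(s["tool_rot"]).as_matrix()
    return (M.T@(np.array(target)-s["ee_pos"])*1000).round(1)
E
python3 - <<'E'
from box import *
T=Cam("top");S=Cam("side")
P=np.array([T.plane((330+a/4,160+b/4),.003) for a,b in [(105,80),(363,103),(344,458),(80,435)]]);print("mat",P,P.mean(0),np.linalg.norm(P[1]-P[0]),np.linalg.norm(P[2]-P[1]))
ti=T.im.copy();si=S.im.copy()
pts=[w(.0195+d,.130,-.0117) for d in (-.042,0,.042)]+[w(.104*i,.15,.164*j) for i in(-1,1) for j in (-1,1)]+[w(.02,.015+73,.0728) if 0 else w(.02,.088,.0728)]
big=[]
for C,n,(x0,y0,x1,y1),k in [(T,"t",(120,140,330,300),3.8),(S,"s",(120,100,350,310),2.8)]:
    im=cv2.resize(C.im[y0:y1,x0:x1],None,fx=k,fy=k,interpolation=cv2.INTER_CUBIC)
    for p in pts:
        u=(C.proj(p)-[x0,y0])*k; cv2.drawMarker(im,tuple(int(v) for v in u),(255,0,255),0,12,1)
    cv2.imwrite(f"pics/chk_{n}.png",im)
print(w(.0195,.123,-.0117), shift(w(.0195,.123,-.0117)+[0,0,.2]))
E
```

```text
mat [[ 0.6813 -0.2543  0.003 ]
 [ 0.6619 -0.4509  0.003 ]
 [ 0.394  -0.4242  0.003 ]
 [ 0.4131 -0.2274  0.003 ]] [ 0.5376 -0.3392  0.003 ] 0.1976186582918338 0.2692589280246654
[0.5546 0.2527 0.1989] [-113.  -177.2 -449.1]
```

View pics/chk_t.png

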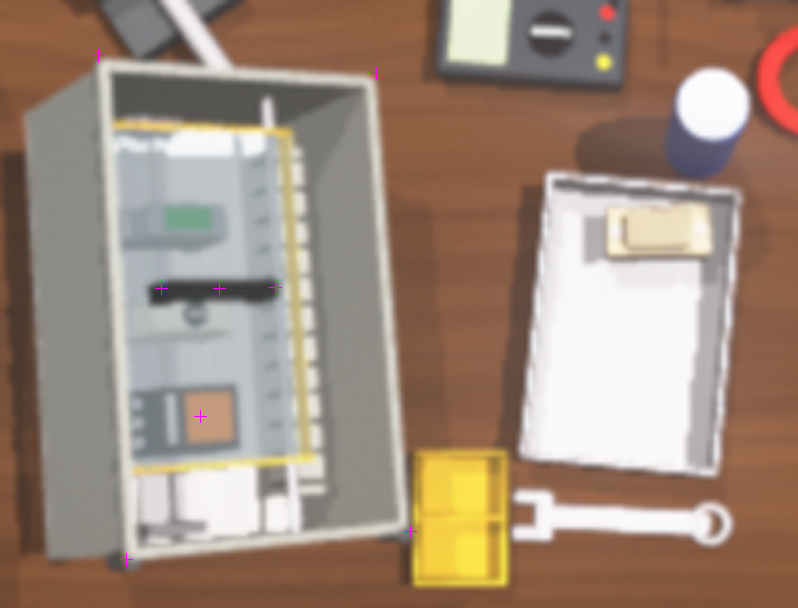

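View pics/chk_s.png

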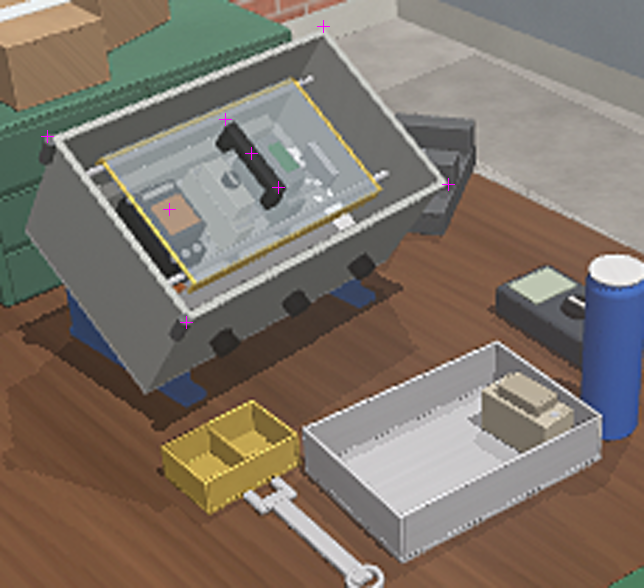

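Request:
send_rows:
  commands:
    - [0,0,-50,0,0]
    - [0,0,-100,0,-8]
    - [0,0,-140,0,-16]
    - [0,-10,-177,-40,-24]
    - [0,-20,-177,-85,-32]
    - [0,-32,-177,-130,-40]
    - [0,-43,-177,-175,-48]
    - [0,-55,-177,-220,-56]
    - [0,-66,-177,-265,-64]
    - [0,-77,-177,-310,-72]
    - [0,-88,-177,-355,-80]
    - [0,-100,-177,-400,-88]
    - [0,-113,-177,-445,-96]
    - [0,-115,-177,-449,-104]
    - [0,-115,-177,-449,-112]
    - [0,-115,-177,-449,-112]

```text
time: 2.05
ee_pos: [0.5543, 0.2503, 0.3983]
tool_rot: [0.025, -0.707, 0.707, -0.025]
contact_force: [0.0, 0.5, 0.1]
opening: 0.996
```

```bash
python3 - <<'E'
from box import *
s=ctrl.read_state(); print(s["time"],s["joints"],s["ee_pos"],s["contact_force"],ctrl.tip_reach)
print(R.from_quat(s["tool_rot"]).as_matrix())
for n in ["top","side","wrist"]:
    C=Cam(n); cv2.imwrite(f"pics/{n}1.png",C.im)
E
```

```text
2.05 [ 0.3041  0.4599  0.556   1.6676 -0.     -1.337 ] [0.5543 0.2503 0.3983] [0.0408 0.5415 0.1072] 0.025
[[-0.9975 -0.0007  0.0702]
 [-0.0702 -0.0003 -0.9975]
 [ 0.0007 -1.      0.0002]]
```

View pics/side1.png

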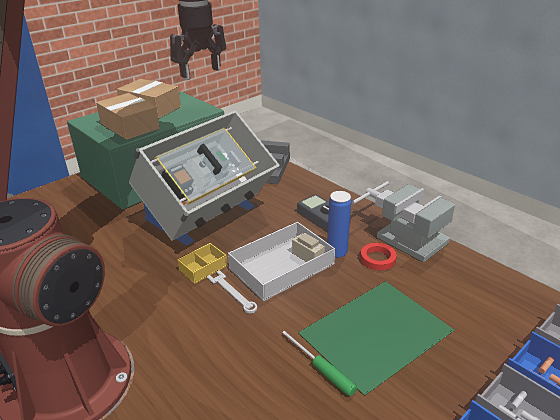

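View pics/wrist1.png

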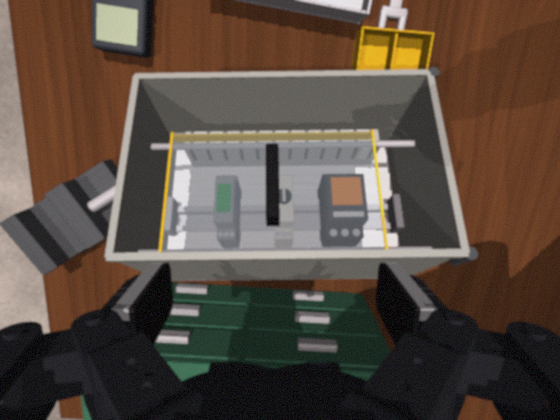

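View pics/top1.png

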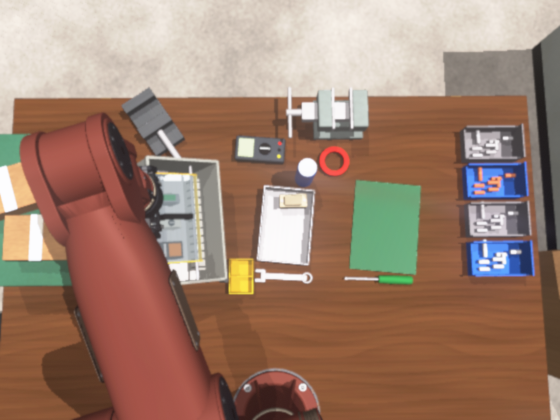

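```bash
python3 - <<'E'
from box import *
W=Cam("wrist")
crop(W.im,100,50,500,280,2,"pics/w1.png")
# top rays from initial picture (camera fixed)
T=Cam("top")
t=lambda x,y:(120+x/3.8,140+y/3.8)
im=cv2.imread("pics/w1.png")
def q(p):
    d=(p-ORG)@RZ; d[2]-=.087; return np.array([d[0]*c35+d[2]*s35,-d[0]*s35+d[2]*c35,d[1]])*1000
for o in [(-.0225),.0615]:
    u=(W.proj(w(o,.130,-.010))-[100,50])*2; cv2.drawMarker(im,tuple(int(v) for v in u),(255,0,255),0,12,1)
for i in(-1,1):
    for j in (-1,1):
        u=(W.proj(w(.104*i,.15,.164*j))-[100,50])*2; cv2.drawMarker(im,tuple(int(v) for v in u),(255,0,255),0,12,1)
cv2.imwrite("pics/w1.png",im)
for nm,a,b in [("hi",t(152,291),(272,224)),("lo",t(276,289),(272,146)),("mid",t(214,290),(272,185)),("patch",t(210,415),(347,190))]:
    p,e=tri(T,a,W,b); print(nm,p,e,q(p))
E
```

```text
hi [0.552  0.2917 0.2169] 0.00019547386973331948 [ 61.8826 115.3029 -12.1193]
lo [0.5576 0.2171 0.1657] 0.0017545894914917084 [-28.8296 116.2621 -11.9915]
mid [0.5545 0.2545 0.1972] 0.0015603134481854367 [ 20.0274 120.5279 -11.7268]
patch [0.4698 0.26   0.1736] 0.0005426214641855651 [16.2123 94.3498 72.2594]
```

View pics/w1.png

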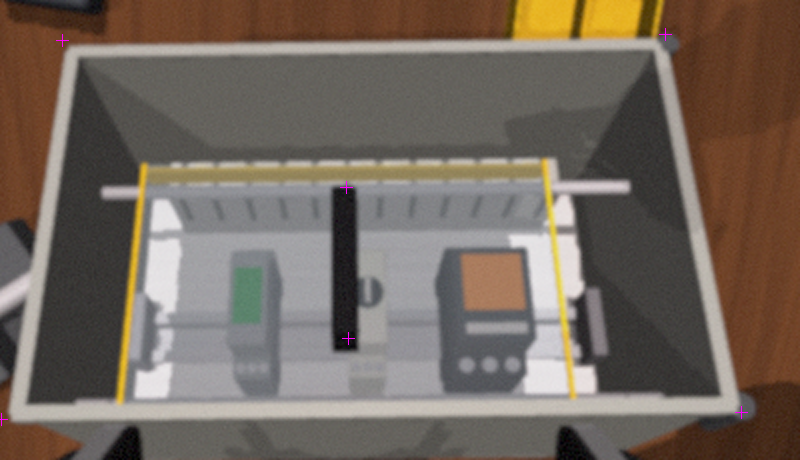

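Request:
send_rows:
  commands:
    - [120,0,40,0,0]
    - [120,0,80,-1,0]
    - [120,0,120,-2,0]
    - [120,0,140,-2,0]
    - [120,0,140,-2,0]
    - [120,0,140,-2,0]

```text
time: 2.9
ee_pos: [0.5535, 0.2535, 0.26]
tool_rot: [-0.023, 0.707, -0.707, 0.024]
contact_force: [0.1, -0.1, 1.1]
opening: 0.53
```

```bash
python3 - <<'E'
from box import *
s=ctrl.read_state(); print(s["time"],s["joints"],s["ee_pos"],s["contact_force"],s["opening"],ctrl.tip_reach)
C=Cam("wrist"); cv2.imwrite("pics/wrist2.png",C.im)
C=Cam("side"); crop(C.im,120,50,350,260,2.8,"pics/side2.png")
E
```

```text
2.9 [ 0.3094  0.439   0.1657  1.2966 -0.0001 -1.3282] [0.5535 0.2535 0.26  ] [ 0.0901 -0.0878  1.0696] 0.5303559953361291 0.025
```

View pics/wrist2.png

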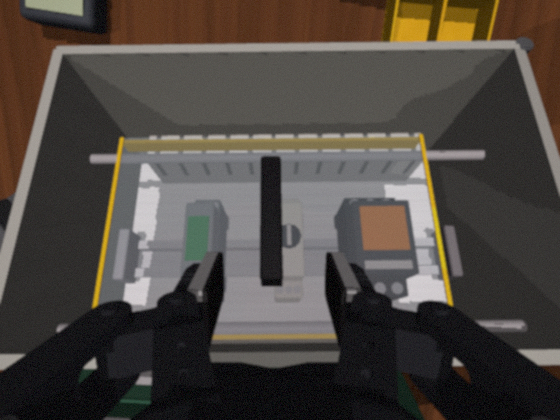

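View pics/side2.png

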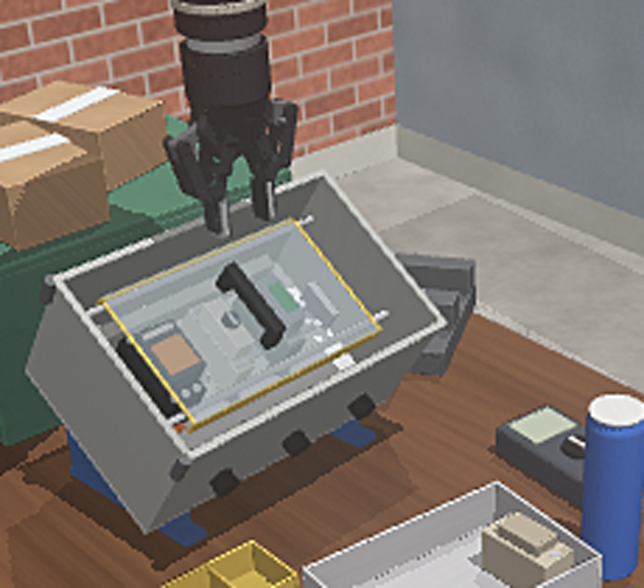

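Request:
send_rows:
  commands:
    - [120,0,30,0,0]
    - [120,0,50,0,0]
    - [120,0,55,0,0]
    - [120,0,55,0,0]
  grip_force: 60

```text
time: 3.4
ee_pos: [0.5547, 0.2537, 0.2066]
tool_rot: [-0.022, 0.707, -0.706, 0.025]
contact_force: [-0.6, 0.8, 0.6]
opening: 0.528
```

```bash
python3 - <<'E'
from box import *
s=ctrl.read_state(); print(s["time"],s["ee_pos"],s["contact_force"])
C=Cam("wrist"); cv2.imwrite("pics/wrist3.png",C.im)
C=Cam("side"); crop(C.im,120,50,350,260,2.8,"pics/side3.png")
E
```

```text
3.4 [0.5547 0.2537 0.2066] [-0.609   0.845   0.5633]
```

View pics/wrist3.png

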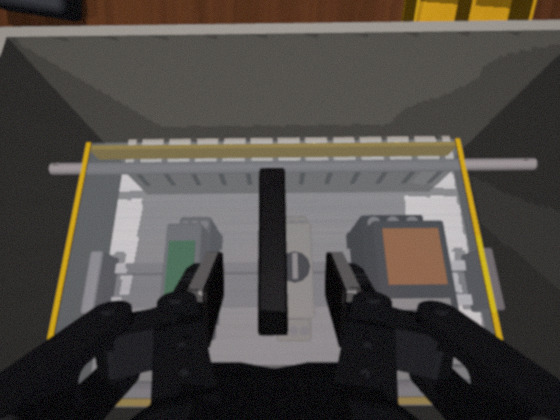

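View pics/side3.png

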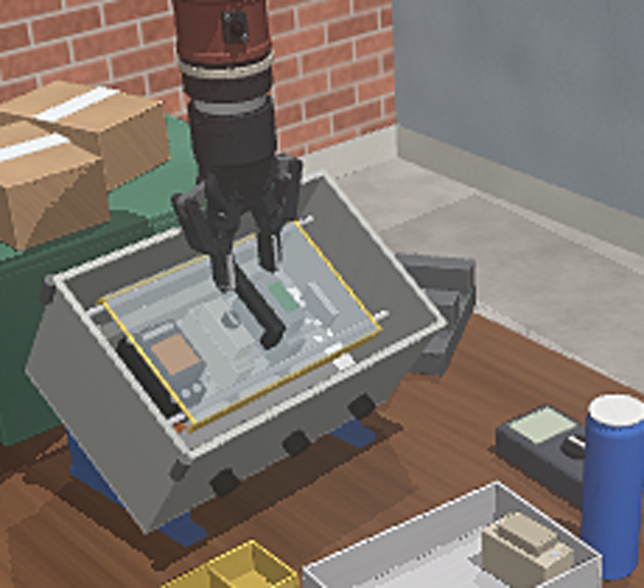

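```bash
python3 - <<'E'
from box import *
W=Cam("wrist"); s=ctrl.read_state()
p=s["ee_pos"]
for d in (0,6,25): print(d,W.proj(p-[0,0,d/1000]))
for sl in (-22,19.5,62):
  print(sl,W.proj(w(sl/1000,.130,-.0117)),W.proj(w(sl/1000,.116,-.0117)))
E
```

```text
0 [272.564  260.8645]
6 [272.6594 255.8496]
25 [272.9228 241.9988]
-22 [273.8931 170.5868] [274.1009 181.4938]
19.5 [274.2943 248.3998] [274.4885 254.4007]
62 [274.7806 342.7449] [274.9525 341.6965]
```

Request:
send_rows:
  commands:
    - [255,0,1,0,0]
    - [255,0,1,0,0]
    - [255,0,1,0,0]
    - [255,0,1,0,0]
    - [255,0,1,0,0]
    - [255,0,1,0,0]
  grip_force: 60

```text
time: 4.15
ee_pos: [0.5553, 0.2539, 0.2065]
tool_rot: [-0.022, 0.707, -0.706, 0.026]
contact_force: [-0.3, -0.9, -0.2]
opening: -0.0
```

```bash
python3 - <<'E'
from box import *
C=Cam("wrist"); cv2.imwrite("pics/wrist4.png",C.im)
C=Cam("side"); crop(C.im,160,80,290,210,4.5,"pics/side4.png")
E
```

```text
(no output)
```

View pics/wrist4.png

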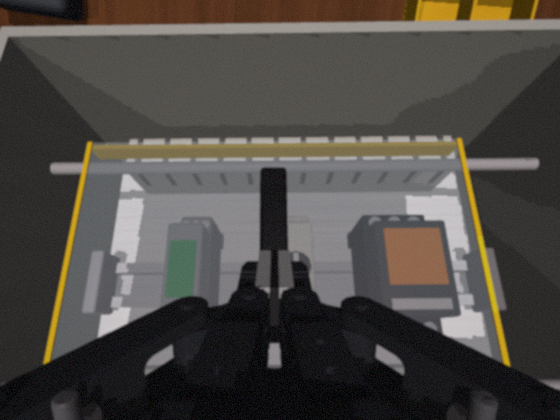

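View pics/side4.png

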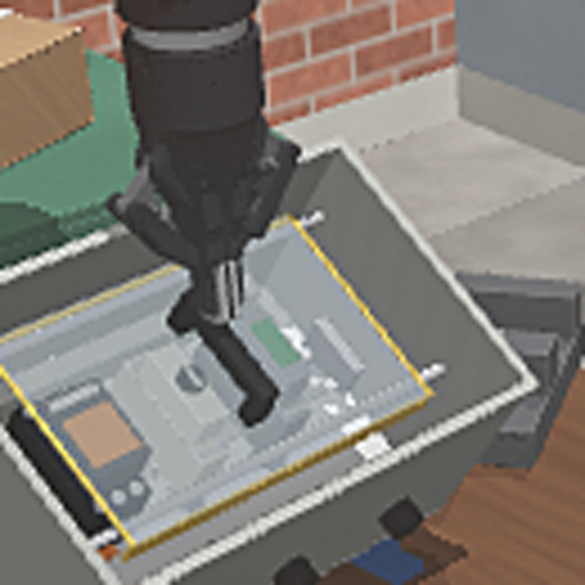

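```bash
python3 - <<'E'
from box import *
W=Cam("wrist"); S=Cam("side");T=Cam("top"); s=ctrl.read_state()
p=s["ee_pos"];print(p)
print(tri(W,(274,252),S,(160+228/4.5,80+318/4.5)))
for d in (0,12,25): print(d,S.proj(p-[0,0,d/1000]),(S.proj(p-[0,0,d/1000])-[160,80])*4.5)
# handle ends from wrist now + side now
print("lo",tri(W,(273,169),S,(160+262/4.5,80+400/4.5)))
print("lo top",tri(W,(273,169),T,(120+276/3.8,140+289/3.8)))
crop(T.im,120,140,240,300,4,"pics/top4.png")
E
```

```text
[0.5553 0.2539 0.2065]
(array([0.5554, 0.2443, 0.2182]), np.float64(0.0003132688029904373))
0 [208.8284 153.4695] [219.7277 330.6125]
12 [209.2387 157.5059] [221.5739 348.7766]
25 [209.6786 161.8343] [223.5537 368.2544]
lo (array([0.5566, 0.2159, 0.1743]), np.float64(0.003429672539408652))
lo top (array([0.5579, 0.2161, 0.1666]), np.float64(0.00012184653204271603))
```

View pics/top4.png

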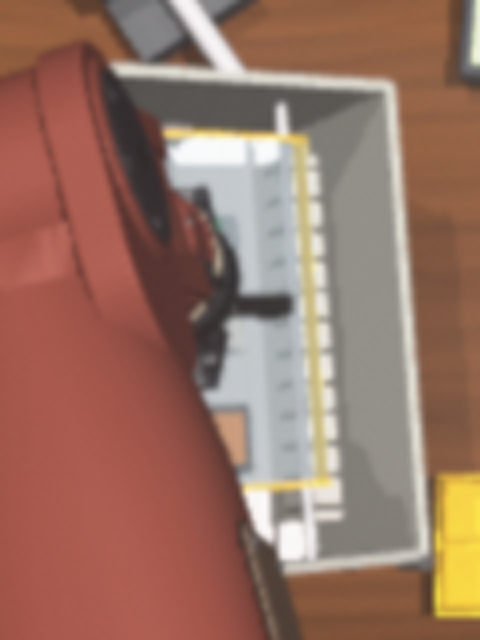

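```bash
python3 - <<'E'
from box import *
S=Cam("side")
p=np.array([.5535,.2535,.26])
for dx in (-.0225,.0225):
  for d in (0,.012,.025): print(dx,d,(S.proj(p+[dx,0,-d])-[120,50])*2.8)
C=cv2.imread("pics/side2.png"); crop(C,150,100,330,280,4,"pics/side2z.png")
p=np.array([.5543,.2503,.3983])
for dx in (-.0425,.0425):
  for d in (0,.012,.025): print(dx,d,(S.proj(p+[dx,0,-d])-[140,0])*5)
C=cv2.imread("pics/side1.png"); crop(C,140,0,250,110,5,"pics/side1z.png")
E
```

```text
-0.0225 0 [222.2126 245.9925]
-0.0225 0.012 [223.5338 257.8913]
-0.0225 0.025 [224.95   270.6462]
0.0225 0 [261.6614 231.4765]
0.0225 0.012 [262.7615 243.223 ]
0.0225 0.025 [263.941  255.8171]
-0.0425 0 [238.478  439.1961]
-0.0425 0.012 [241.327  463.3571]
-0.0425 0.025 [244.3786 489.2366]
0.0425 0 [380.7889 397.0699]
0.0425 0.012 [382.7861 420.545 ]
0.0425 0.025 [384.9262 445.7006]
```

View pics/side2z.png

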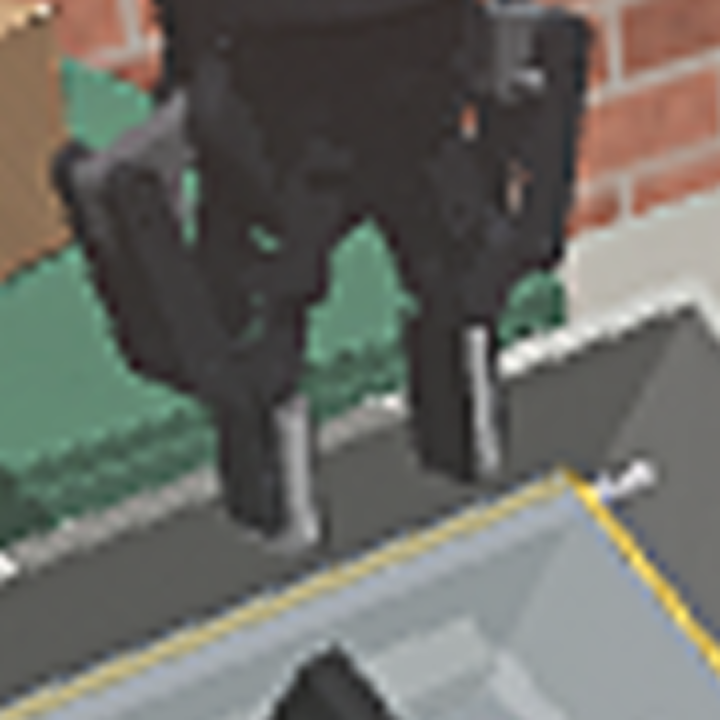

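View pics/side1z.png

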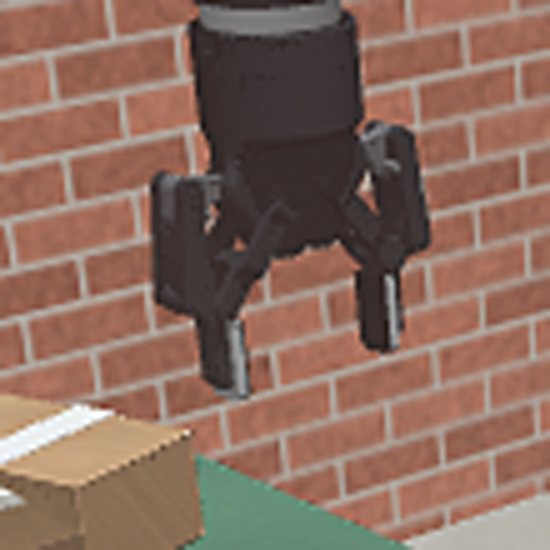

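```bash
python3 - <<'E'
from box import *
W=Cam("wrist"); S=Cam("side"); p=ctrl.read_state()["ee_pos"]
print("cam rel",W.o-p,W.R)
W.o=W.o-p+np.array([.5535,.2535,.26])
for a,b in [((334,256),(225,236)),((216,256),((150+485/4),(100+475/4)))]:
    print(tri(W,a,S,(120+b[0]/2.8,50+b[1]/2.8)))
W.o=W.o+np.array([.5543,.2503,.3983])-np.array([.5535,.2535,.26])
for a,b in [((384,266),(245,397)),((165,266),(393,350))]:
    print(tri(W,a,S,(140+b[0]/5,b[1]/5)))
C=cv2.imread("pics/wrist2.png"); crop(C,150,200,400,350,3,"pics/w2z.png")
E
```

```text
cam rel [ 0.0033 -0.068   0.1515] [[-0.9978 -0.0654 -0.0142]
 [-0.0669  0.9608  0.269 ]
 [-0.004   0.2693 -0.963 ]]
(array([0.5278, 0.2426, 0.2747]), np.float64(0.0005891858167058766))
(array([0.5798, 0.245 , 0.2746]), np.float64(0.003961143234359816))
(array([0.5101, 0.2383, 0.4224]), np.float64(0.0008580672253108431))
(array([0.5994, 0.2434, 0.4229]), np.float64(0.0035389947117658634))
```

View pics/w2z.png

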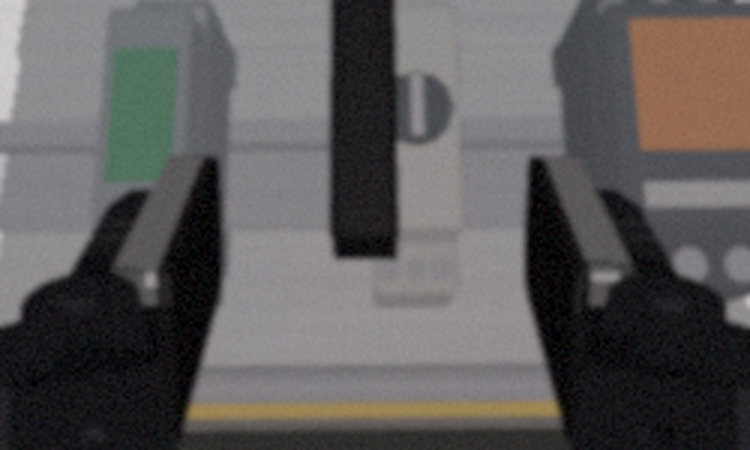

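Request:
send_rows:
  commands:
    - [120,0,-10,0,0]
    - [120,0,-10,0,0]
    - [120,0,-10,0,0]
    - [120,0,-10,0,0]
    - [120,0,10,0,0]
    - [120,0,20,0,0]
    - [120,0,27,0,0]
    - [120,0,27,0,0]

```text
time: 5.35
ee_pos: [0.5549, 0.2538, 0.1785]
tool_rot: [-0.022, 0.707, -0.706, 0.025]
contact_force: [0.4, -0.6, -0.1]
opening: 0.527
```

```bash
python3 - <<'E'
from box import *
s=ctrl.read_state(); print(s["time"],s["ee_pos"],s["contact_force"])
C=Cam("wrist"); cv2.imwrite("pics/wrist5.png",C.im)
C=Cam("side"); crop(C.im,160,80,290,210,4.5,"pics/side5.png")
E
```

```text
5.35 [0.5549 0.2538 0.1785] [ 0.4294 -0.6038 -0.1163]
```

View pics/wrist5.png

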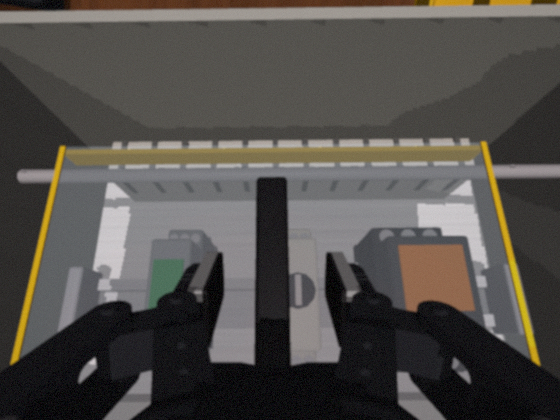

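View pics/side5.png

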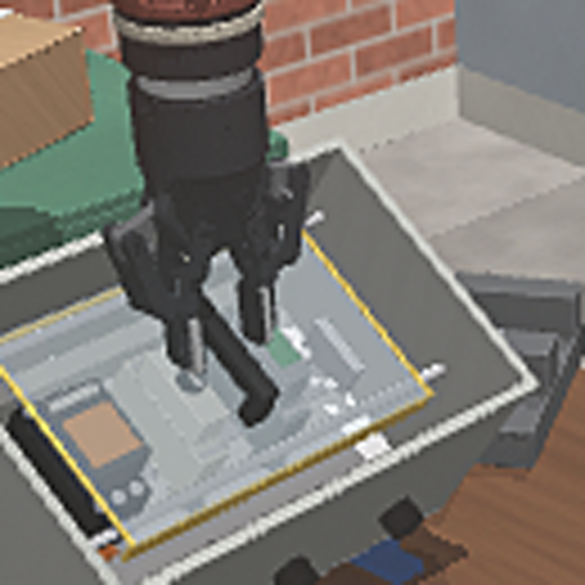

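Request:
send_rows:
  commands:
    - [120,0,6,0,0]
    - [120,0,12,0,0]
    - [120,0,12,0,0]
    - [255,0,12,0,0]
    - [255,0,12,0,0]
    - [255,0,12,0,0]
    - [255,0,12,0,0]
  grip_force: 60

```text
time: 6.15
ee_pos: [0.5558, 0.2541, 0.1681]
tool_rot: [-0.022, 0.707, -0.706, 0.026]
contact_force: [-0.3, -0.0, 2.6]
opening: 0.151
```

```bash
python3 - <<'E'
from box import *
s=ctrl.read_state(); print(s["time"],s["ee_pos"],s["contact_force"])
C=Cam("wrist"); cv2.imwrite("pics/wrist6.png",C.im)
C=Cam("side"); crop(C.im,160,80,290,210,4.5,"pics/side6.png")
E
```

```text
6.15 [0.5558 0.2541 0.1681] [-0.3464 -0.0444  2.6476]
```

View pics/side6.png

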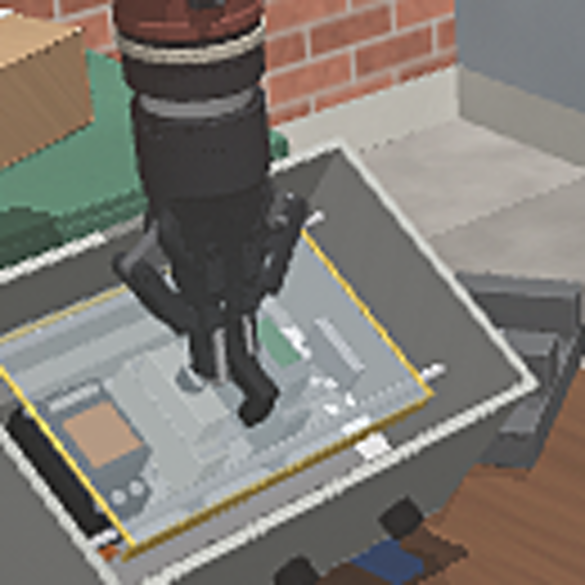

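Request:
send_rows:
  commands:
    - [255,0,-8,6,0]
    - [255,0,-16,11,0]
    - [255,0,-25,17,0]
    - [255,0,-33,23,0]
    - [255,0,-41,29,0]
    - [255,0,-57,40,0]
    - [255,0,-74,52,0]
    - [255,0,-90,63,0]
    - [255,0,-90,63,0]

```text
time: 7.15
ee_pos: [0.5608, 0.1899, 0.2605]
tool_rot: [-0.02, 0.707, -0.706, 0.027]
contact_force: [0.6, -0.5, -1.8]
opening: 0.153
```

```bash
python3 - <<'E'
from box import *
s=ctrl.read_state(); print(s["time"],s["ee_pos"],s["contact_force"])
C=Cam("wrist"); cv2.imwrite("pics/wrist7.png",C.im)
C=Cam("side"); crop(C.im,100,40,350,240,2.8,"pics/side7.png")
print(shift([.538,-.339,.33]))
E
```

```text
7.15 [0.5608 0.1899 0.2605] [ 0.5994 -0.4542 -1.7897]
[ 56.3 -73.2 527.2]
```

View pics/side7.png

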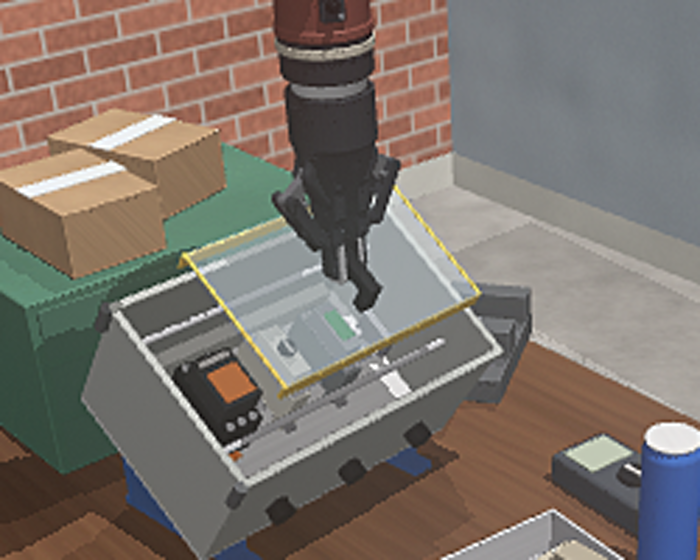

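View pics/wrist7.png

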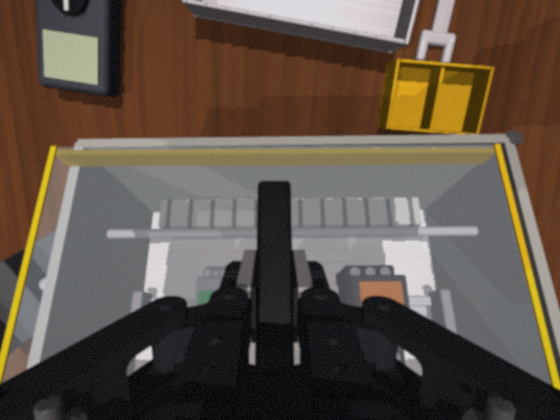

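Request:
send_rows:
  commands:
    - [255,0,-25,10,0]
    - [255,2,-55,25,0]
    - [255,6,-73,50,1]
    - [255,10,-73,85,2]
    - [255,14,-73,125,3]
    - [255,18,-73,165,4]
    - [255,22,-73,205,5]
    - [255,26,-73,245,6]
    - [255,30,-73,285,7]
    - [255,34,-73,325,8]
    - [255,38,-73,365,9]
    - [255,42,-73,405,10]
    - [255,46,-73,445,10]
    - [255,50,-73,485,10]
    - [255,54,-73,510,10]
    - [255,56,-73,527,10]
    - [255,56,-73,527,10]
    - [255,56,-73,527,10]

```text
time: 9.05
ee_pos: [0.5383, -0.3382, 0.3286]
tool_rot: [0.04, 0.707, -0.705, -0.037]
contact_force: [0.1, -0.1, -3.1]
opening: 0.154
```

```bash
python3 - <<'E'
from box import *
s=ctrl.read_state(); print(s["time"],s["ee_pos"],s["contact_force"],s["joints"])
for n in ["wrist","side","top"]:
    C=Cam(n); cv2.imwrite(f"pics/{n}8.png",C.im)
E
```

```text
9.05 [ 0.5383 -0.3382  0.3286] [ 0.0782 -0.0927 -3.0592] [-0.679   0.4948  0.4305  1.5049  0.0059 -2.1415]
```

View pics/side8.png

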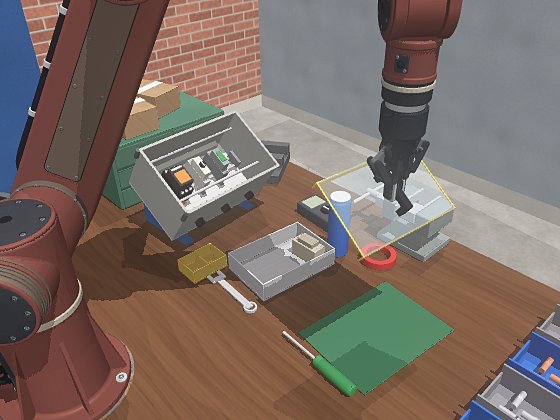

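View pics/top8.png

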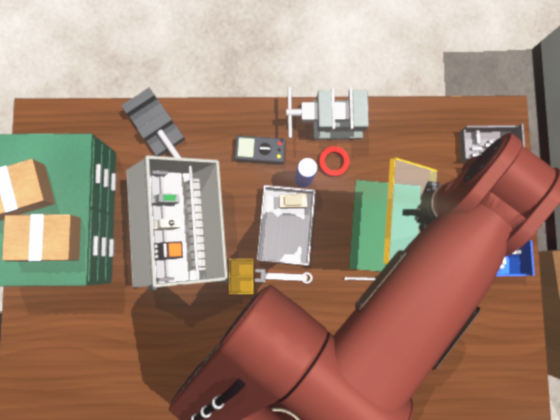

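Request:
send_rows:
  commands:
    - [255,0,20,1,0]
    - [255,0,55,1,0]
    - [255,0,95,1,0]
    - [255,0,135,1,0]
    - [255,0,175,1,0]
    - [255,0,210,1,0]
    - [255,0,235,1,0]
    - [255,0,248,1,0]
    - [255,0,252,1,0]
    - [255,0,252,1,0]
  grip_force: 30

```text
time: 10.2
ee_pos: [0.5404, -0.3378, 0.0783]
tool_rot: [0.04, 0.707, -0.705, -0.035]
contact_force: [0.2, 0.5, -1.9]
opening: 0.151
```

```bash
python3 - <<'E'
from box import *
s=ctrl.read_state(); print(s["time"],s["ee_pos"],s["contact_force"],s["opening"])
C=Cam("side"); crop(C.im,260,170,480,400,2.6,"pics/side9.png")
E
```

```text
10.2 [ 0.5404 -0.3378  0.0783] [ 0.1737  0.5434 -1.9096] 0.15059362757789194
```

View pics/side9.png

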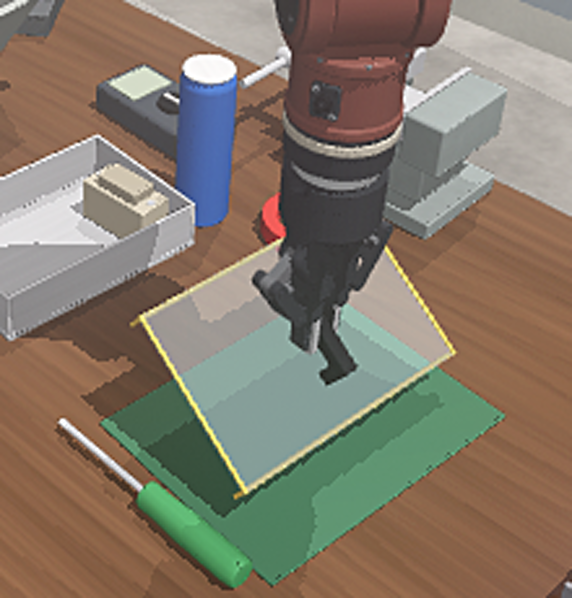

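Now lower slowly with the light grip so the guard pivots flat.

Request:
send_rows:
  commands:
    - [255,0,12,1,0]
    - [255,0,22,1,0]
    - [255,0,27,1,0]
    - [255,0,32,1,0]
    - [255,0,36,1,0]
    - [255,0,40,1,0]
    - [255,0,44,1,0]
    - [255,0,48,1,0]
    - [255,0,48,1,0]
  grip_force: 20

```text
time: 11.15
ee_pos: [0.5422, -0.3335, 0.0347]
tool_rot: [0.04, 0.71, -0.703, -0.033]
contact_force: [-7.2, 31.7, 47.0]
opening: 0.15
```

```bash
python3 - <<'E'
from box import *
s=ctrl.read_state(); print(s["time"],s["ee_pos"],s["contact_force"],s["opening"])
C=Cam("side"); crop(C.im,260,170,480,400,2.6,"pics/side10.png")
E
```

```text
11.15 [ 0.5422 -0.3335  0.0347] [-7.2449 31.744  46.9721] 0.1498130392295532
```

View pics/side10.png

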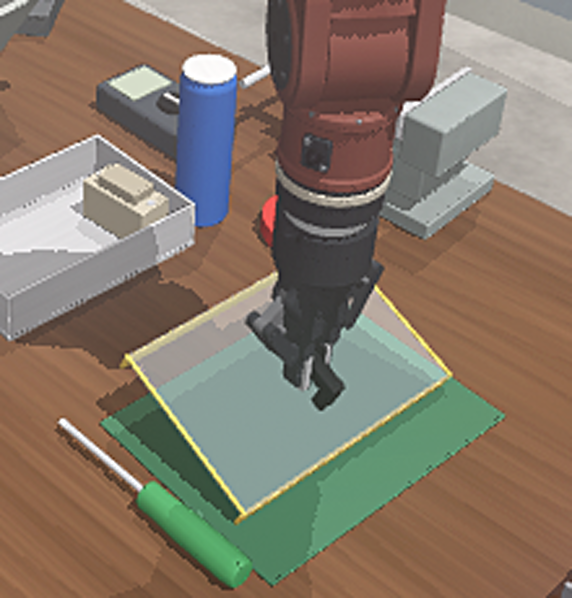

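Request:
send_rows:
  commands:
    - [255,0,-4,0,0]
    - [255,0,-10,0,0]
    - [255,0,-18,0,0]
    - [255,0,-28,3,0]
    - [255,0,-30,15,0]
    - [255,0,-30,30,0]
    - [255,0,-30,42,0]
    - [255,0,-30,42,0]
  grip_force: 25

```text
time: 12.0
ee_pos: [0.537, -0.3781, 0.0637]
tool_rot: [0.041, 0.709, -0.703, -0.033]
contact_force: [0.1, -0.1, -1.7]
opening: 0.155
```

```bash
python3 - <<'E'
from box import *
s=ctrl.read_state(); print(s["time"],s["ee_pos"],s["contact_force"],s["opening"],s["tool_rot"])
C=Cam("side"); crop(C.im,260,170,480,400,2.6,"pics/side11.png")
C=Cam("wrist"); cv2.imwrite("pics/wrist11.png",C.im)
E
```

```text
12.0 [ 0.537  -0.3781  0.0637] [ 0.1065 -0.0798 -1.7009] 0.15520838715677532 [ 0.0406  0.7093 -0.7029 -0.0335]
```

View pics/side11.png

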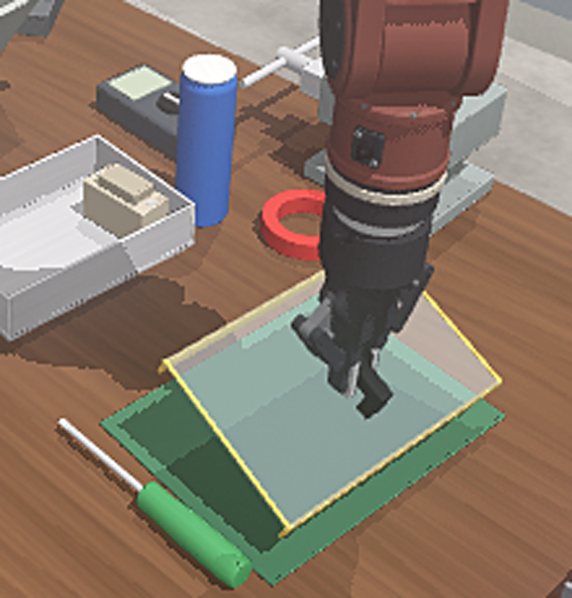

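View pics/wrist11.png

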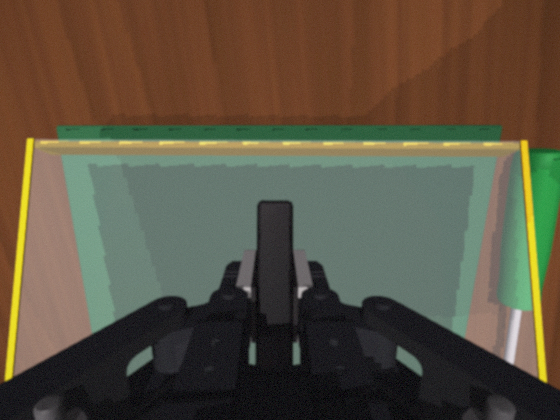

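Request:
send_rows:
  commands:
    - [255,-3,5,0,0]
    - [255,-3,9,0,0]
    - [255,-3,12,0,0]
    - [255,-3,12,0,0]
  grip_force: 20

```text
time: 12.5
ee_pos: [0.5399, -0.3755, 0.0509]
tool_rot: [0.039, 0.71, -0.702, -0.033]
contact_force: [-0.3, -0.6, -2.6]
opening: 0.152
```

Request:
send_rows:
  commands:
    - [255,0,3,0,0]
    - [255,0,5,0,0]
    - [255,0,5,0,0]

```text
time: 12.8
ee_pos: [0.5398, -0.3752, 0.0456]
tool_rot: [0.039, 0.71, -0.702, -0.034]
contact_force: [0.1, -0.7, -1.7]
opening: 0.151
```

Request:
send_rows:
  commands:
    - [255,0,3,0,0]
    - [255,0,5,0,0]
    - [255,0,5,0,0]

```text
time: 13.1
ee_pos: [0.5396, -0.3749, 0.0402]
tool_rot: [0.039, 0.71, -0.702, -0.034]
contact_force: [-0.3, -0.2, -2.6]
opening: 0.156
```

Request:
send_rows:
  commands:
    - [255,0,2,0,0]
    - [255,0,4,0,0]
    - [255,0,4,0,0]

```text
time: 13.4
ee_pos: [0.5396, -0.3748, 0.0359]
tool_rot: [0.039, 0.71, -0.702, -0.034]
contact_force: [-0.8, 0.0, -2.5]
opening: 0.157
```

```bash
python3 - <<'E'
from box import *
C=Cam("side"); crop(C.im,300,200,470,390,3.1,"pics/side12.png")
E
```

```text
(no output)
```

View pics/side12.png

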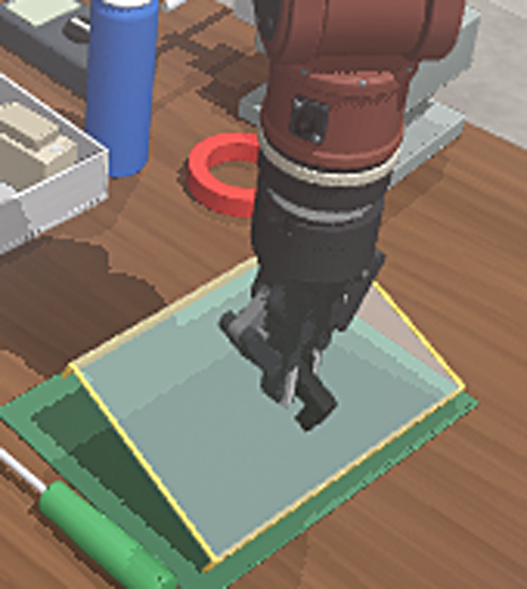

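Request:
send_rows:
  commands:
    - [255,0,3,-1,0]
    - [255,0,5,-4,0]
    - [255,0,8,-7,0]
    - [255,0,8,-7,0]

```text
time: 13.85
ee_pos: [0.5405, -0.3689, 0.0295]
tool_rot: [0.039, 0.709, -0.703, -0.034]
contact_force: [-5.0, -0.5, 8.8]
opening: 0.153
```

Contact with the mat. Continue the hinge arc.

Request:
send_rows:
  commands:
    - [255,0,2,-4,0]
    - [255,0,5,-9,0]
    - [255,0,8,-13,0]
    - [255,0,8,-13,0]

```text
time: 14.25
ee_pos: [0.5426, -0.3563, 0.0221]
tool_rot: [0.04, 0.709, -0.703, -0.033]
contact_force: [0.1, -3.3, 4.1]
opening: 0.154
```

```bash
python3 - <<'E'
from box import *
C=Cam("side"); crop(C.im,300,200,470,390,3.1,"pics/side13.png")
C=Cam("wrist"); cv2.imwrite("pics/wrist13.png",C.im)
E
```

```text
(no output)
```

View pics/side13.png

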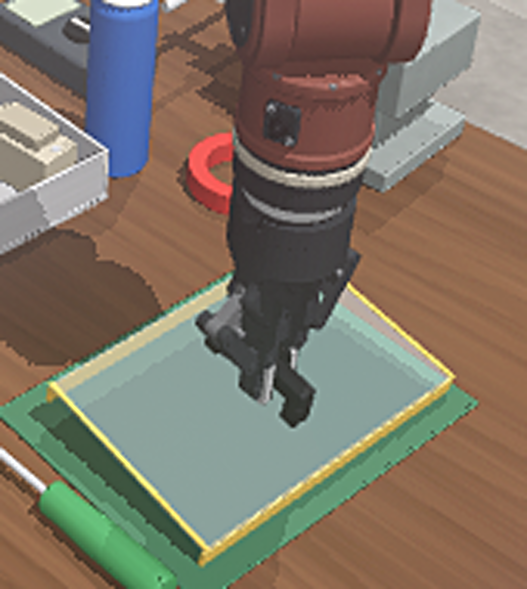

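View pics/wrist13.png

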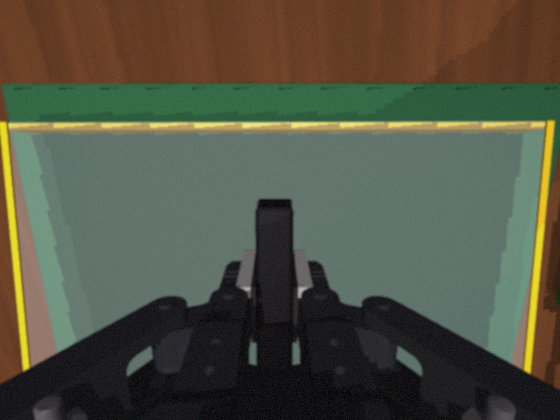

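Request:
send_rows:
  commands:
    - [255,0,3,-3,0]
    - [255,0,6,-6,0]
    - [255,0,9,-8,0]
    - [255,0,9,-8,0]

```text
time: 14.75
ee_pos: [0.5435, -0.3478, 0.0126]
tool_rot: [0.04, 0.709, -0.703, -0.033]
contact_force: [0.6, -2.8, 3.3]
opening: 0.157
```

Request:
send_rows:
  commands:
    - [255,0,3,-2,0]
    - [255,0,6,-4,0]
    - [255,0,6,-4,0]

```text
time: 15.05
ee_pos: [0.5437, -0.3474, 0.0115]
tool_rot: [0.04, 0.707, -0.706, -0.034]
contact_force: [-17.8, -7.0, 45.3]
opening: 0.155
```

```bash
python3 - <<'E'
from box import *
C=Cam("side"); crop(C.im,300,200,470,390,3.1,"pics/side14.png")
E
```

```text
(no output)
```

View pics/side14.png

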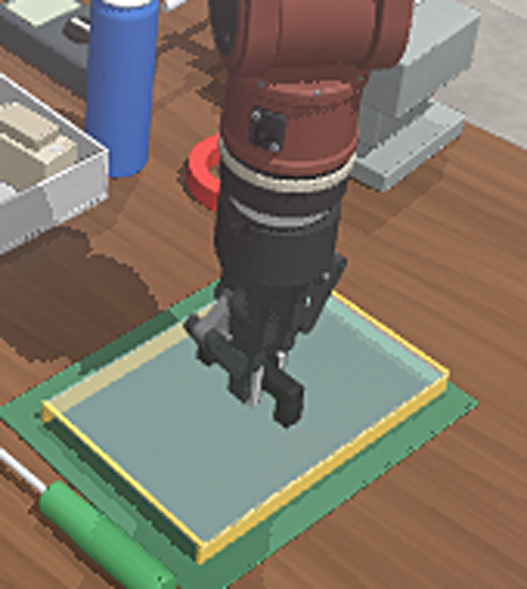

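Request:
send_rows:
  commands:
    - [255,0,-1,0,0]
    - [120,0,-1,0,0]
    - [100,0,-1,0,0]
    - [100,0,-1,0,0]
    - [100,0,-8,0,0]
    - [100,0,-30,0,0]
    - [100,0,-65,0,0]
    - [100,0,-110,0,0]
    - [100,0,-150,0,0]
    - [100,0,-150,0,0]

```text
time: 16.1
ee_pos: [0.5449, -0.3494, 0.1678]
tool_rot: [-0.043, -0.705, 0.707, 0.031]
contact_force: [0.4, -0.4, -0.2]
opening: 0.611
```

```bash
python3 - <<'E'
from box import *
s=ctrl.read_state(); print(s["time"],s["ee_pos"],s["contact_force"],s["opening"])
C=Cam("side"); crop(C.im,300,200,470,390,3.1,"pics/side15.png")
C=Cam("wrist"); cv2.imwrite("pics/wrist15.png",C.im)
E
```

```text
16.1 [ 0.5449 -0.3494  0.1678] [ 0.3922 -0.4419 -0.1731] 0.610694549710433
```

View pics/side15.png

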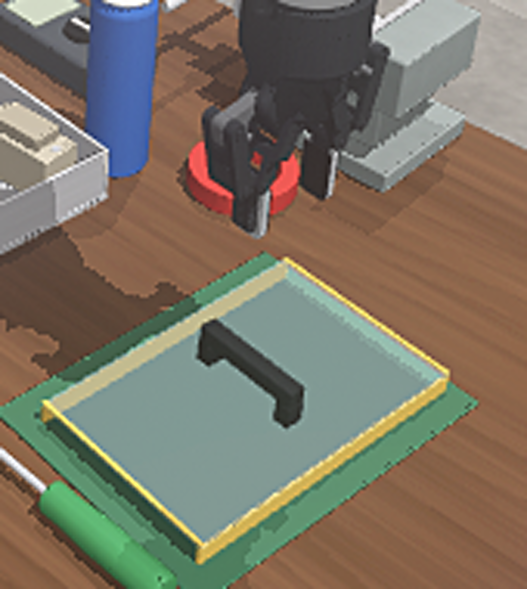

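View pics/wrist15.png

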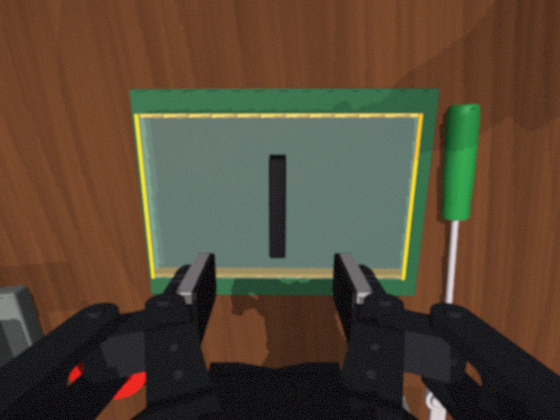

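```bash
python3 - <<'E'
from box import *
s=ctrl.read_state(); M=R.from_quat(s["tool_rot"]).as_matrix(); print(M)
print("tool x yaw",np.degrees(np.arctan2(M[1,0],M[0,0])), "want",np.degrees(YAW)+90-360)
print(shift([.4705,.235,.30]))
E
```

```text
[[-0.9945  0.0114 -0.1042]
 [ 0.1042 -0.     -0.9946]
 [-0.0114 -0.9999 -0.0012]]
tool x yaw 174.01822041981512 want -175.68
[ 131.  -138.4 -572.2]
```

Request:
send_rows:
  commands:
    - [100,2,-40,-8,0]
    - [69,6,-85,-25,0]
    - [69,13,-120,-60,-1]
    - [69,23,-138,-100,-2]
    - [69,33,-138,-145,-3]
    - [69,43,-138,-190,-4]
    - [69,54,-138,-235,-5]
    - [69,64,-138,-280,-6]
    - [69,74,-138,-325,-7]
    - [69,85,-138,-370,-8]
    - [69,95,-138,-415,-9]
    - [69,105,-138,-460,-10]
    - [69,116,-138,-505,-10.3]
    - [69,124,-138,-540,-10.3]
    - [69,129,-138,-562,-10.3]
    - [69,131,-138,-572,-10.3]
    - [69,131,-138,-572,-10.3]
    - [69,131,-138,-572,-10.3]

```text
time: 18.0
ee_pos: [0.4703, 0.234, 0.2989]
tool_rot: [0.023, -0.706, 0.707, -0.03]
contact_force: [0.4, -0.7, -0.0]
opening: 0.726
```

```bash
python3 - <<'E'
from box import *
s=ctrl.read_state(); print(s["time"],s["ee_pos"],s["contact_force"],s["opening"])
M=R.from_quat(s["tool_rot"]).as_matrix(); print(M)
C=Cam("wrist"); cv2.imwrite("pics/wrist16.png",C.im); crop(C.im,80,20,480,320,2,"pics/w16.png")
S=Cam("side"); crop(S.im,120,60,320,260,3,"pics/side16.png")
T=Cam("top"); crop(T.im,120,140,240,300,3.7,"pics/top16.png")
E
```

```text
18.0 [0.4703 0.234  0.2989] [ 0.3887 -0.7105 -0.0001] 0.7257031081277978
[[-0.9971  0.0102  0.0751]
 [-0.0751 -0.0008 -0.9972]
 [-0.0101 -0.9999  0.0016]]
```

View pics/w16.png

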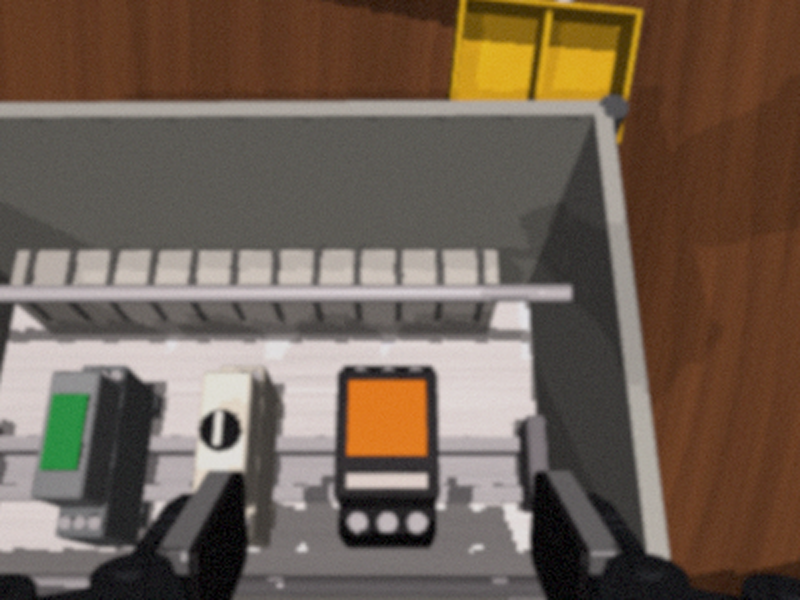

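View pics/side16.png

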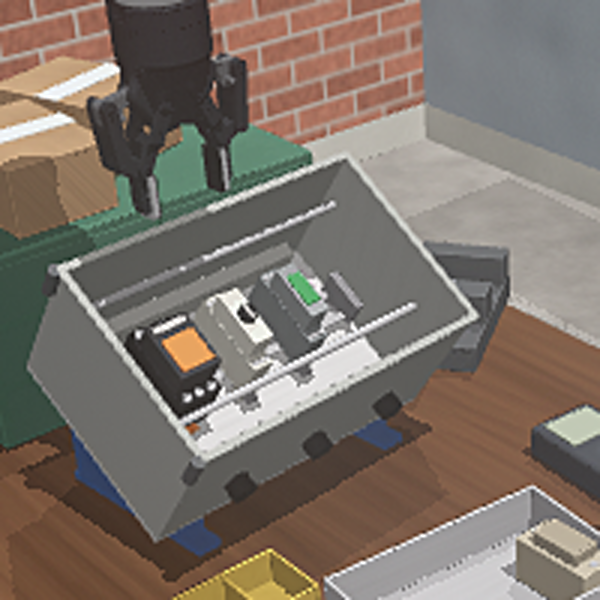

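View pics/top16.png

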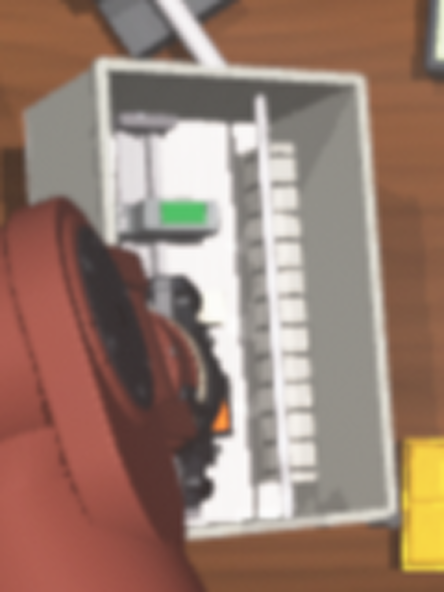

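```bash
python3 - <<'E'
from box import *
W=Cam("wrist")
def q(p):
    d=(p-ORG)@RZ; d[2]-=.087; return np.array([d[0]*c35+d[2]*s35,-d[0]*s35+d[2]*c35,d[1]])*1000
n=RZ@np.array([-s35,0,c35]); 
def onout(px,out):
    v=W.ray(px); P0=w(0,out,0); return W.o+v*((P0-W.o)@n)/(v@n)
for nm,c in [("TL",(339,372)),("TR",(436,372)),("BL",(338,495)),("BR",(437,497)),("mid",(387,434)),("timer near edge",(247,500)),("timer near edge top",(252,372)),("lowrimTR in",(597,115)),]:
    px=(80+c[0]/2,20+c[1]/2); P=onout(px,.150 if "rim" in nm else .088); print(nm,P,q(P))
u=W.proj(w(.0,.0,0));
for nm,P in [("hi wall rim inner@72",w(.1,.15,.0725)),("near corner low rim outer",w(-.104,.15,.164)),("bar low end",w(-.045,.096,.14)),("bar",w(-.045,.096,.0))]:
    print(nm,(W.proj(P)-[80,20])*2)
print(w(-.002,.086,.0725))
E
```

```text
TL [0.4925 0.2468 0.1554] [-6.4773 88.     50.6813]
TR [0.4493 0.2435 0.1553] [-6.5203 88.     94.0174]
BL [0.4879 0.2916 0.1869] [48.535  88.     51.8103]
BR [0.4465 0.2891 0.1873] [49.2613 88.     93.3717]
mid [0.4692 0.2684 0.1717] [22.063  88.     72.2768]
timer near edge [0.5259 0.2963 0.1882] [50.7381 88.     13.6503]
timer near edge top [0.5313 0.2497 0.1554] [-6.4387 88.     11.7126]
lowrimTR in [0.3945 0.1316 0.1558] [-94.2168 150.     157.0037]
hi wall rim inner@72 [384.4395 626.5895]
near corner low rim outer [611.8723  95.4089]
bar low end [536.8402 286.3339]
bar [228.8682 286.428 ]
[0.4703 0.2499 0.1563]
```

Request:
send_rows:
  commands:
    - [69,0,30,-8,0]
    - [69,1,65,-15,0]
    - [69,1,100,-15,0]
    - [69,1,130,-15,0]
    - [69,1.5,145,-15,0]
    - [69,1.5,150,-15,0]
    - [69,1.5,150,-15,0]

```text
time: 18.9
ee_pos: [0.4698, 0.2481, 0.1495]
tool_rot: [0.022, -0.706, 0.707, -0.03]
contact_force: [0.3, 0.2, 0.4]
opening: 0.731
```

```bash
python3 - <<'E'
from box import *
s=ctrl.read_state(); print(s["time"],s["ee_pos"],s["contact_force"],s["torque"],s["opening"])
C=Cam("wrist"); cv2.imwrite("pics/wrist17.png",C.im)
S=Cam("side"); crop(S.im,120,60,320,260,3,"pics/side17.png")
E
```

```text
18.9 [0.4698 0.2481 0.1495] [0.2942 0.2451 0.428 ] [-0.0748 -0.     -0.0235] 0.7312555177143764
```

View pics/side17.png

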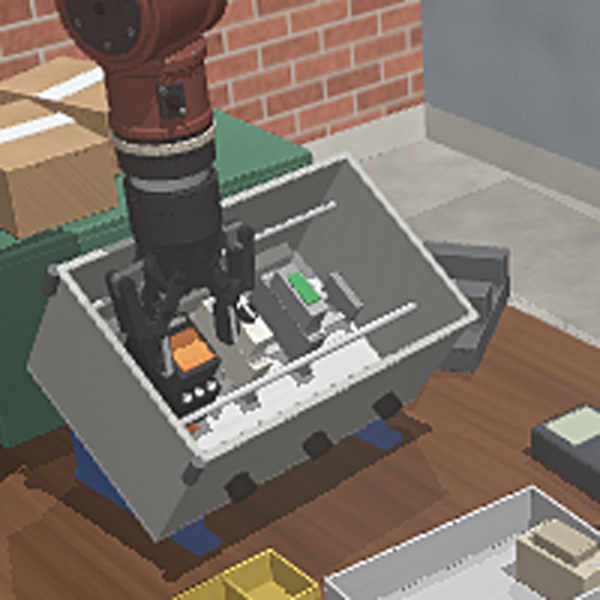

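View pics/wrist17.png

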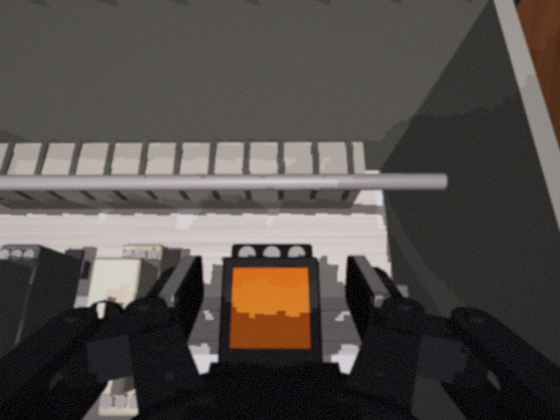

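Request:
send_rows:
  commands:
    - [69,0,10,0,0]
    - [69,0,20,-1,0]
    - [69,0,29,-1,0]
    - [69,0,32,-1,0]
    - [69,0,32,-1,0]

```text
time: 19.5
ee_pos: [0.4704, 0.2495, 0.1179]
tool_rot: [0.022, -0.706, 0.707, -0.03]
contact_force: [0.5, 0.1, -0.2]
opening: 0.73
```

Request:
send_rows:
  commands:
    - [69,0,0,-2,0]
    - [69,0,0,-4,0]
    - [69,0,0,-4,0]

```text
time: 19.8
ee_pos: [0.4703, 0.2538, 0.1181]
tool_rot: [0.022, -0.706, 0.707, -0.03]
contact_force: [-0.1, -0.2, -0.0]
opening: 0.732
```

Request:
send_rows:
  commands:
    - [69,0,0,-2,0]
    - [69,0,0,-4,0]
    - [69,0,0,-5,0]
    - [69,0,0,-5,0]

```text
time: 20.2
ee_pos: [0.4702, 0.2572, 0.1184]
tool_rot: [0.021, -0.705, 0.708, -0.03]
contact_force: [0.3, -13.0, 5.0]
opening: 0.727
```

Request:
send_rows:
  commands:
    - [69,0,0,4,0]
    - [69,0,4,6.5,0]
    - [69,0,8,6.5,0]
    - [69,0,8,6.5,0]

```text
time: 20.6
ee_pos: [0.4702, 0.2507, 0.1096]
tool_rot: [0.022, -0.705, 0.708, -0.03]
contact_force: [0.8, 0.7, 0.3]
opening: 0.731
```

Request:
send_rows:
  commands:
    - [255,0,0,0,0]
    - [255,0,0,0,0]
    - [255,0,0,0,0]
    - [255,0,0,0,0]
    - [255,0,0,0,0]
  grip_force: 110

```text
time: 21.1
ee_pos: [0.4704, 0.2507, 0.1099]
tool_rot: [0.022, -0.705, 0.708, -0.03]
contact_force: [0.4, -1.2, 3.1]
opening: 0.51
```

```bash
python3 - <<'E'
from box import *
s=ctrl.read_state(); print(s["time"],s["ee_pos"],s["contact_force"],s["torque"],s["opening"])
C=Cam("wrist"); cv2.imwrite("pics/wrist18.png",C.im)
S=Cam("side"); crop(S.im,140,80,260,220,4,"pics/side18.png")
E
```

```text
21.1 [0.4704 0.2507 0.1099] [ 0.4024 -1.1953  3.1146] [-0.2075  0.0775  0.1524] 0.5098388175927746
```

View pics/side18.png

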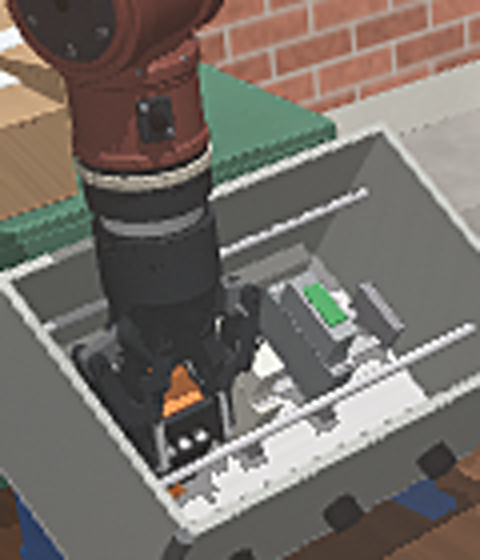

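View pics/wrist18.png

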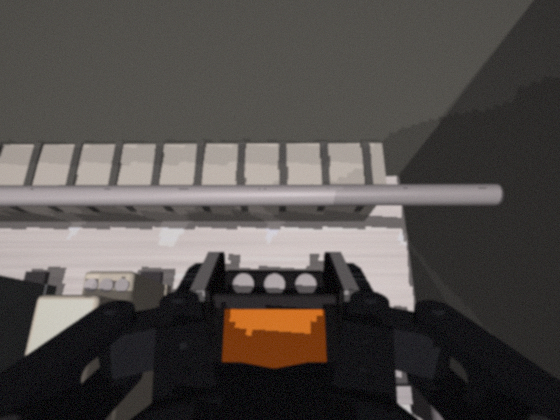

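Request:
send_rows:
  commands:
    - [255,0,-1,-1.5,0]
    - [255,0,-2,-3,0]
    - [255,0,-3,-4.5,0]
    - [255,0,-4,-5.7,0]
    - [255,0,-4,-5.7,0]

```text
time: 21.7
ee_pos: [0.4693, 0.2545, 0.1129]
tool_rot: [0.022, -0.704, 0.709, -0.029]
contact_force: [1.9, -8.3, -2.9]
opening: 0.512
```

Request:
send_rows:
  commands:
    - [255,0,-1,-1.5,0]
    - [255,0,-1.3,-2.6,0]
    - [255,0,-1.3,-2.6,0]

```text
time: 22.0
ee_pos: [0.469, 0.2548, 0.1134]
tool_rot: [0.021, -0.702, 0.711, -0.028]
contact_force: [3.1, -10.2, -3.9]
opening: 0.51
```

Request:
send_rows:
  commands:
    - [255,0,-1.5,-2,0]
    - [255,0,-2.5,-4,0]
    - [255,0,-3,-5,0]
    - [255,0,-3,-5,0]

```text
time: 22.4
ee_pos: [0.4681, 0.2545, 0.114]
tool_rot: [0.021, -0.699, 0.715, -0.025]
contact_force: [10.5, -29.0, -14.2]
opening: 0.511
```

Request:
send_rows:
  commands:
    - [255,0,-2.5,-1.5,0]
    - [255,0,-5,0,0]
    - [255,0,-8,2,0]
    - [255,0,-11,4,0]
  grip_force: 120

```text
time: 22.8
ee_pos: [0.4682, 0.251, 0.1253]
tool_rot: [0.021, -0.699, 0.714, -0.025]
contact_force: [1.1, 0.1, -2.7]
opening: 0.51
```

```bash
python3 - <<'E'
from box import *
C=Cam("wrist"); cv2.imwrite("pics/wrist19.png",C.im)
S=Cam("side"); crop(S.im,140,80,260,220,4,"pics/side19.png")
E
```

```text
(no output)
```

View pics/side19.png

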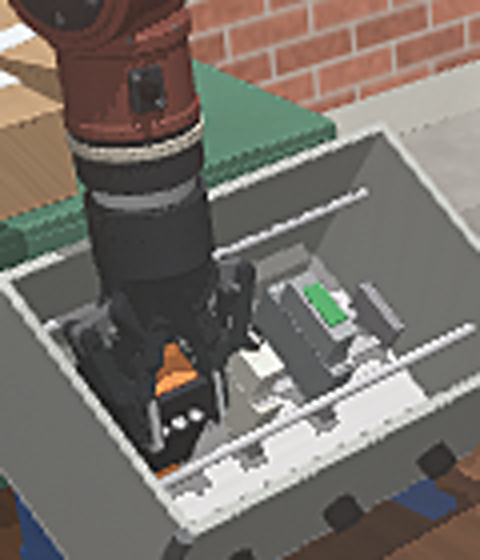

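View pics/wrist19.png

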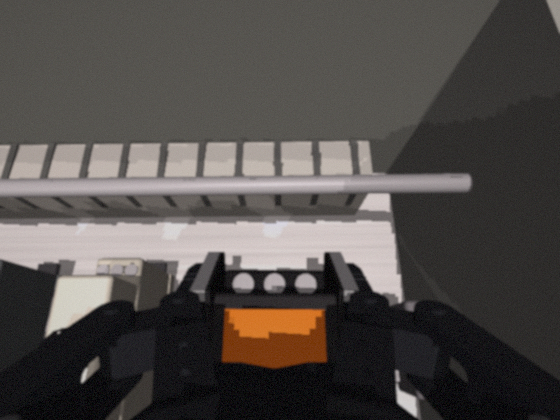

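Request:
send_rows:
  commands:
    - [255,0,-8,6,0]
    - [255,0,-18,13,0]
    - [255,0,-33,24,0]
    - [255,0,-49,35,0]
    - [255,0,-66,46,0]
    - [255,0,-82,57,0]
    - [255,0,-100,62,0]
    - [255,0,-125,62,0]
    - [255,0,-150,62,0]
    - [255,0,-150,62,0]

```text
time: 23.9
ee_pos: [0.4734, 0.1928, 0.2812]
tool_rot: [0.018, -0.7, 0.714, -0.028]
contact_force: [0.4, -0.5, -3.0]
opening: 0.508
```

```bash
python3 - <<'E'
from box import *
s=ctrl.read_state(); print(s["time"],s["ee_pos"],s["contact_force"],s["torque"],s["opening"])
C=Cam("wrist"); cv2.imwrite("pics/wrist20.png",C.im)
S=Cam("side"); crop(S.im,140,0,340,200,3,"pics/side20.png")
M=R.from_quat(s["tool_rot"]).as_matrix(); print(M)
tx=np.array([.2196,-.0225]);tx/=np.linalg.norm(tx); tc=np.array([.5423,-.038])
print("tray free centre",tc-tx*.03, "mid of footprint")
E
```

```text
23.9 [0.4734 0.1928 0.2812] [ 0.3986 -0.4567 -2.9949] [-0.0508 -0.0294 -0.0494] 0.5077032635328363
[[-0.9978  0.015   0.0651]
 [-0.0654 -0.0188 -0.9977]
 [-0.0137 -0.9997  0.0198]]
tray free centre [ 0.5125 -0.0349] mid of footprint
```

View pics/side20.png

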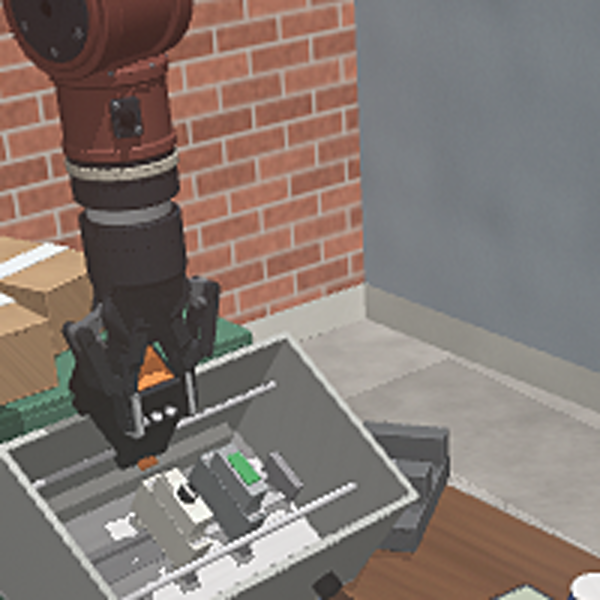

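View pics/wrist20.png

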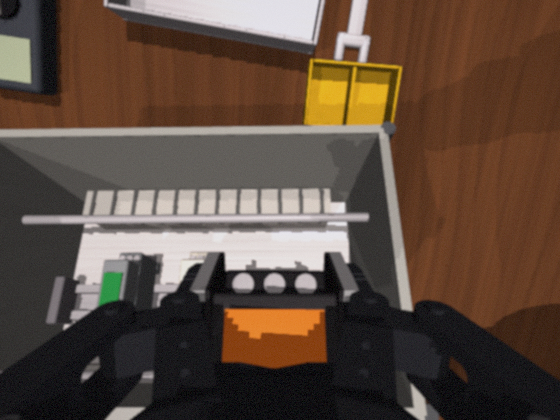

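```bash
python3 - <<'E'
from box import *
print(shift([.508,-.088,.27]),shift([.508,-.088,.08]))
E
```

```text
[-17.6  13.7 282. ] [-16.  203.7 278.1]
```

Request:
send_rows:
  commands:
    - [255,-1,2,15,1]
    - [255,-3,4,40,2]
    - [255,-5,6,75,3]
    - [255,-7,8,115,4]
    - [255,-10,10,155,5]
    - [255,-12,12,195,6]
    - [255,-15,13,230,8]
    - [255,-17,14,260,9]
    - [255,-18,14,278,10]
    - [255,-18,14,282,10]
    - [255,-18,40,281,10]
    - [255,-17,80,281,10]
    - [255,-17,120,280,10]
    - [255,-17,155,279,10]
    - [255,-16,175,279,10]
    - [255,-16,180,278,10]
    - [255,-16,180,278,10]

```text
time: 25.7
ee_pos: [0.507, -0.0866, 0.1031]
tool_rot: [-0.042, -0.699, 0.713, 0.035]
contact_force: [0.1, 0.4, -2.9]
opening: 0.516
```

```bash
python3 - <<'E'
from box import *
s=ctrl.read_state(); print(s["time"],s["ee_pos"],s["contact_force"],s["torque"],s["opening"])
C=Cam("wrist"); cv2.imwrite("pics/wrist21.png",C.im)
S=Cam("side"); crop(S.im,190,120,370,310,3,"pics/side21.png")
T=Cam("top"); crop(T.im,210,160,350,290,4,"pics/top21.png")
E
```

```text
25.7 [ 0.507  -0.0866  0.1031] [ 0.0538  0.4317 -2.8549] [-0.0773 -0.0047 -0.0158] 0.5161571918855636
```

View pics/side21.png

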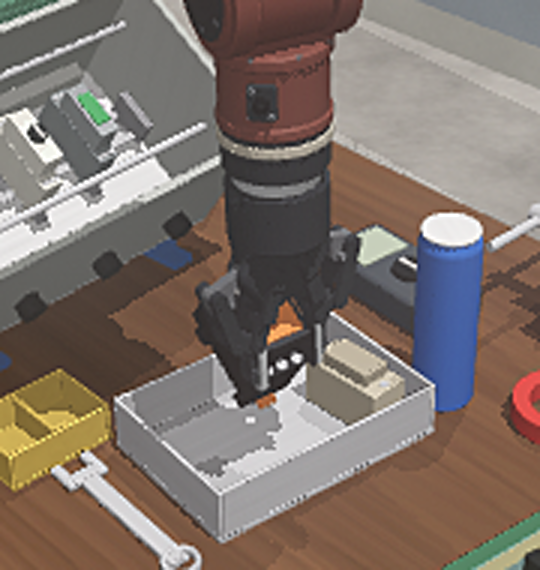

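View pics/wrist21.png

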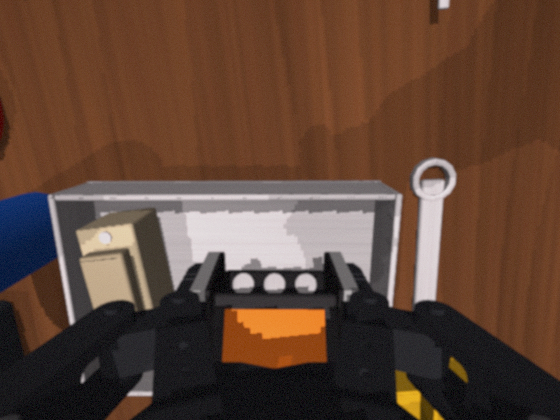

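View pics/top21.png

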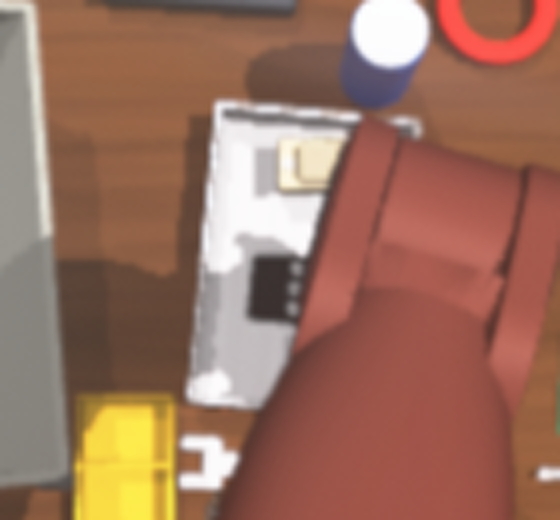

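Request:
send_rows:
  commands:
    - [255,0,20,0,0]
    - [255,0,40,0,0]
    - [255,0,54,0,0]
    - [255,0,60,0,0]
    - [255,0,60,0,0]

```text
time: 26.35
ee_pos: [0.5096, -0.0887, 0.0451]
tool_rot: [-0.043, -0.699, 0.713, 0.034]
contact_force: [-1.1, 0.5, -2.0]
opening: 0.506
```

Request:
send_rows:
  commands:
    - [255,0,4,0,0]
    - [255,0,7,0,0]
    - [255,0,7,0,0]

```text
time: 26.65
ee_pos: [0.5105, -0.0891, 0.0386]
tool_rot: [-0.044, -0.699, 0.713, 0.033]
contact_force: [0.8, -0.2, -0.9]
opening: 0.507
```

Request:
send_rows:
  commands:
    - [255,0,2,0,0]
    - [255,0,3.5,0,0]
    - [255,0,3.5,0,0]
  grip_force: 60

```text
time: 26.95
ee_pos: [0.5111, -0.0891, 0.0369]
tool_rot: [-0.044, -0.699, 0.713, 0.032]
contact_force: [-6.8, 0.9, 21.3]
opening: 0.508
```

```bash
python3 - <<'E'
from box import *
s=ctrl.read_state(); print(s["time"],s["ee_pos"],s["contact_force"],s["torque"],s["opening"])
S=Cam("side"); crop(S.im,190,120,370,310,3,"pics/side22.png")
E
```

```text
26.95 [ 0.5111 -0.0891  0.0369] [-6.7697  0.9477 21.3274] [0.8712 1.524  0.0877] 0.5081529585199339
```

View pics/side22.png

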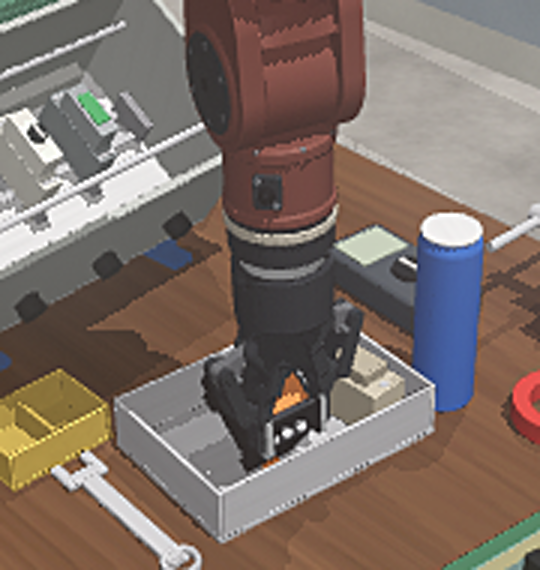

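Request:
send_rows:
  commands:
    - [255,0,-0.8,0,0]
    - [255,0,-0.8,0,0]
    - [255,0,-1.4,-3,0]
    - [255,0,-1.8,-6,0]
    - [255,0,-2.2,-9,0]
    - [255,0,-2.2,-9,0]
  grip_force: 20

```text
time: 27.6
ee_pos: [0.5119, -0.0794, 0.0387]
tool_rot: [-0.044, -0.699, 0.713, 0.032]
contact_force: [0.3, 0.4, -1.6]
opening: 0.509
```

```bash
python3 - <<'E'
from box import *
s=ctrl.read_state(); print(s["time"],s["ee_pos"],s["contact_force"],s["torque"],s["opening"])
S=Cam("side"); crop(S.im,190,120,370,310,3,"pics/side23.png")
C=Cam("wrist"); cv2.imwrite("pics/wrist23.png",C.im)
E
```

```text
27.6 [ 0.5119 -0.0794  0.0387] [ 0.2613  0.3658 -1.5923] [ 0.1584 -0.0713 -0.0278] 0.5090005091861053
```

View pics/side23.png

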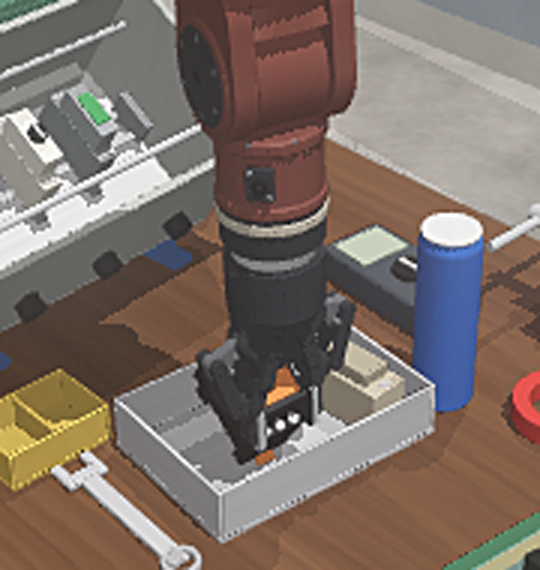

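View pics/wrist23.png

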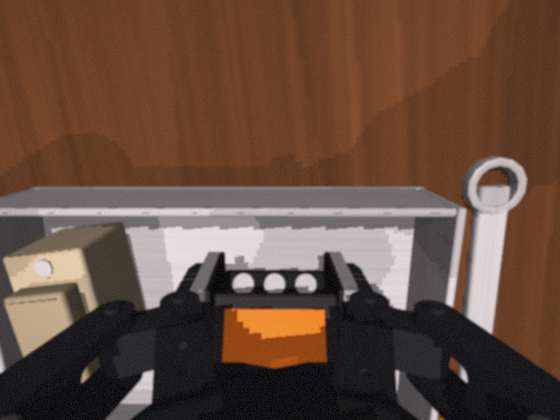

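Request:
send_rows:
  commands:
    - [255,0,-8,0,0]
    - [255,0,-25,0,0]
    - [255,0,-50,0,0]
    - [255,0,-75,5,0]
    - [255,0,-82,25,0]
    - [255,0,-82,48,0]
    - [255,0,-80,62,0]
    - [255,0,-78,65,0]
    - [255,0,-70,65,0]
    - [255,0,-60,65,0]
    - [255,0,-53,65,0]
    - [255,0,-53,65,0]
  grip_force: 60

```text
time: 28.9
ee_pos: [0.503, -0.1422, 0.0913]
tool_rot: [-0.043, -0.699, 0.713, 0.033]
contact_force: [-0.5, -0.3, -3.2]
opening: 0.511
```

```bash
python3 - <<'E'
from box import *
s=ctrl.read_state(); print(s["time"],s["ee_pos"],s["contact_force"],s["torque"],s["opening"])
S=Cam("side"); crop(S.im,190,120,370,310,3,"pics/side24.png")
C=Cam("wrist"); cv2.imwrite("pics/wrist24.png",C.im)
E
```

```text
28.9 [ 0.503  -0.1422  0.0913] [-0.5418 -0.2981 -3.1961] [-0.0508  0.0331 -0.0022] 0.5108321034987368
```

View pics/side24.png

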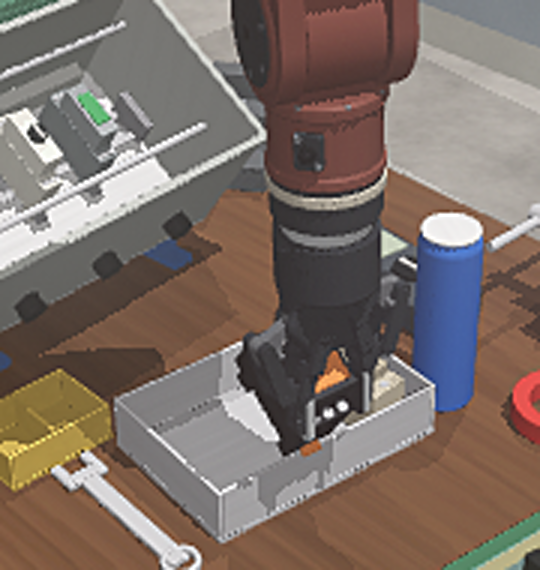

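View pics/wrist24.png

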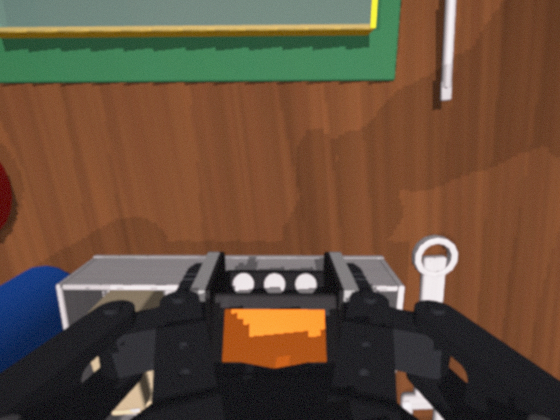

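Request:
send_rows:
  commands:
    - [255,0,3,0,0]
    - [255,0,6,0,0]
    - [255,0,6,0,0]
  grip_force: 20

```text
time: 29.3
ee_pos: [0.5038, -0.1427, 0.0863]
tool_rot: [-0.043, -0.699, 0.713, 0.033]
contact_force: [0.2, -0.3, -3.5]
opening: 0.507
```

Request:
send_rows:
  commands:
    - [255,0,2,0,0]
    - [255,0,5,0,0]
    - [255,0,5,0,0]

```text
time: 29.6
ee_pos: [0.5036, -0.1427, 0.0809]
tool_rot: [-0.043, -0.699, 0.713, 0.033]
contact_force: [-0.0, 0.1, -2.7]
opening: 0.509
```

Request:
send_rows:
  commands:
    - [255,0,2,0,0]
    - [255,0,4,0,0]
    - [255,0,4,0,0]

```text
time: 29.9
ee_pos: [0.5039, -0.1433, 0.077]
tool_rot: [-0.043, -0.699, 0.713, 0.033]
contact_force: [0.0, -2.0, -1.5]
opening: 0.51
```

Request:
send_rows:
  commands:
    - [255,0,2,-1,0]
    - [255,0,4,-2.5,0]
    - [255,0,4,-2.5,0]

```text
time: 30.2
ee_pos: [0.5043, -0.1435, 0.0761]
tool_rot: [-0.044, -0.697, 0.715, 0.033]
contact_force: [-15.2, -8.8, 39.1]
opening: 0.513
```

```bash
python3 - <<'E'
from box import *
s=ctrl.read_state(); print(s["time"],s["ee_pos"],s["contact_force"],s["torque"],s["opening"])
S=Cam("side"); crop(S.im,230,180,350,290,5,"pics/side25.png")
E
```

```text
30.2 [ 0.5043 -0.1435  0.0761] [-15.1502  -8.752   39.0775] [-1.1312  3.7691  0.4553] 0.5128183866853706
```

View pics/side25.png

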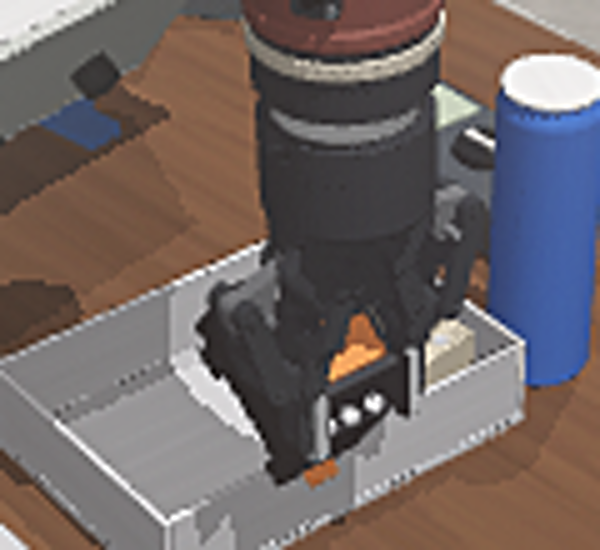

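Request:
send_rows:
  commands:
    - [255,0,-2,0,0]
    - [255,0,-2,-2,0]
    - [255,0,-2,-4,0]
    - [255,0,-2,-4,0]

```text
time: 30.65
ee_pos: [0.5051, -0.141, 0.0783]
tool_rot: [-0.044, -0.695, 0.716, 0.033]
contact_force: [-2.3, -7.9, 4.6]
opening: 0.512
```

Request:
send_rows:
  commands:
    - [255,0,0,-3,0]
    - [255,0,0,-6,0]
    - [255,0,0,-6,0]

```text
time: 30.95
ee_pos: [0.5056, -0.1396, 0.079]
tool_rot: [-0.045, -0.692, 0.72, 0.033]
contact_force: [-9.3, -20.0, 10.1]
opening: 0.509
```

```bash
python3 - <<'E'
from box import *
s=ctrl.read_state(); print(s["time"],s["ee_pos"],s["contact_force"],s["torque"],s["opening"])
S=Cam("side"); crop(S.im,230,180,350,290,5,"pics/side26.png")
E
```

```text
30.95 [ 0.5056 -0.1396  0.079 ] [ -9.2601 -20.0103  10.0687] [-5.0859  2.0838  0.21  ] 0.5094301065908183
```

View pics/side26.png

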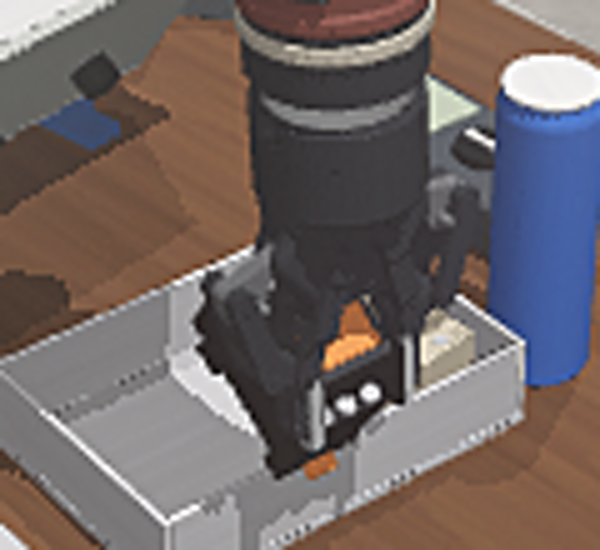

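Request:
send_rows:
  commands:
    - [255,0,0,-4,0]
    - [255,0,0,-8,0]
    - [255,0,0,-10,0]
    - [255,0,0,-10,0]

```text
time: 31.4
ee_pos: [0.5068, -0.1346, 0.0806]
tool_rot: [-0.045, -0.688, 0.724, 0.034]
contact_force: [-11.1, -21.4, 21.9]
opening: 0.507
```

```bash
python3 - <<'E'
from box import *
s=ctrl.read_state(); print(s["time"],s["ee_pos"],s["contact_force"],s["torque"],s["opening"])
print(R.from_quat(s["tool_rot"]).as_matrix())
S=Cam("side"); crop(S.im,230,180,350,290,5,"pics/side27.png")
E
```

```text
31.4 [ 0.5068 -0.1346  0.0806] [-11.0883 -21.4065  21.8852] [-5.2046  2.9874  0.1972] 0.50680990513197
[[-0.9935  0.0131 -0.1128]
 [ 0.112  -0.0518 -0.9924]
 [-0.0189 -0.9986  0.05  ]]
```

View pics/side27.png

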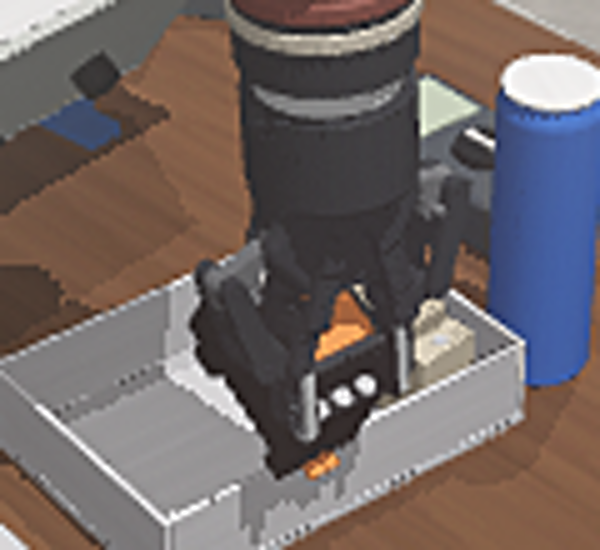

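Request:
send_rows:
  commands:
    - [255,0,0,-4,0]
    - [255,0,0,-8,0]
    - [255,0,0,-12,0]
    - [255,0,0,-12,0]

```text
time: 31.85
ee_pos: [0.5084, -0.1262, 0.0827]
tool_rot: [-0.046, -0.685, 0.727, 0.034]
contact_force: [-12.6, -14.0, 33.9]
opening: 0.509
```

```bash
python3 - <<'E'
from box import *
s=ctrl.read_state(); print(s["time"],s["ee_pos"],s["contact_force"],s["torque"],s["opening"])
S=Cam("side"); crop(S.im,230,180,350,290,5,"pics/side28.png")
C=Cam("wrist"); cv2.imwrite("pics/wrist28.png",C.im)
E
```

```text
31.85 [ 0.5084 -0.1262  0.0827] [-12.5945 -13.9632  33.918 ] [-3.4339  3.4511  0.0108] 0.5091340655012883
```

View pics/side28.png

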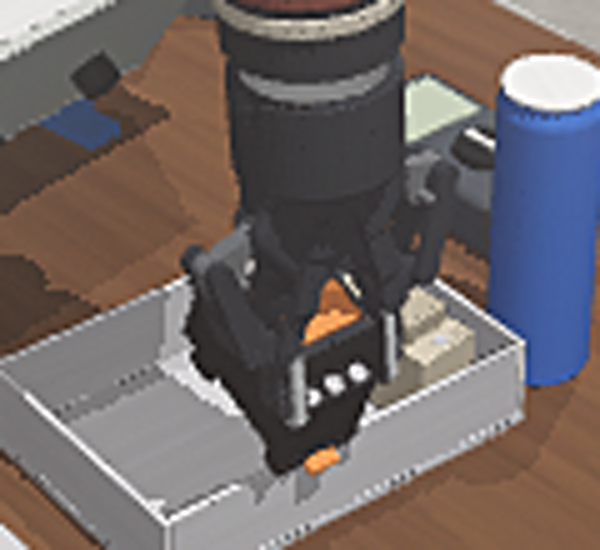

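View pics/wrist28.png

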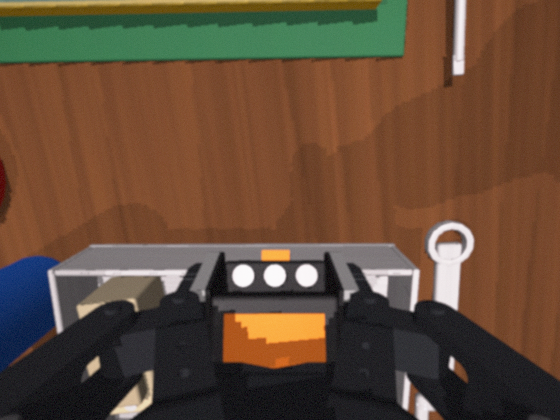

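Request:
send_rows:
  commands:
    - [255,0,-1,-4,0]
    - [255,0,-1,-9,0]
    - [255,0,-1,-14,0]
    - [255,0,-1,-17,0]
    - [255,0,-1,-17,0]

```text
time: 32.45
ee_pos: [0.5112, -0.1137, 0.0852]
tool_rot: [-0.048, -0.681, 0.73, 0.034]
contact_force: [-9.5, -17.2, 25.0]
opening: 0.511
```

```bash
python3 - <<'E'
from box import *
s=ctrl.read_state(); print(s["time"],s["ee_pos"],s["contact_force"],s["torque"],s["opening"])
print(R.from_quat(s["tool_rot"]).as_matrix())
S=Cam("side"); crop(S.im,230,180,350,290,5,"pics/side29.png")
C=Cam("wrist"); cv2.imwrite("pics/wrist29.png",C.im)
E
```

```text
32.45 [ 0.5112 -0.1137  0.0852] [ -9.5367 -17.1645  25.0449] [-4.8579  2.4697 -0.1563] 0.5111767249104671
[[-0.9931  0.0151 -0.1164]
 [ 0.1151 -0.0705 -0.9909]
 [-0.0231 -0.9974  0.0683]]
```

View pics/side29.png

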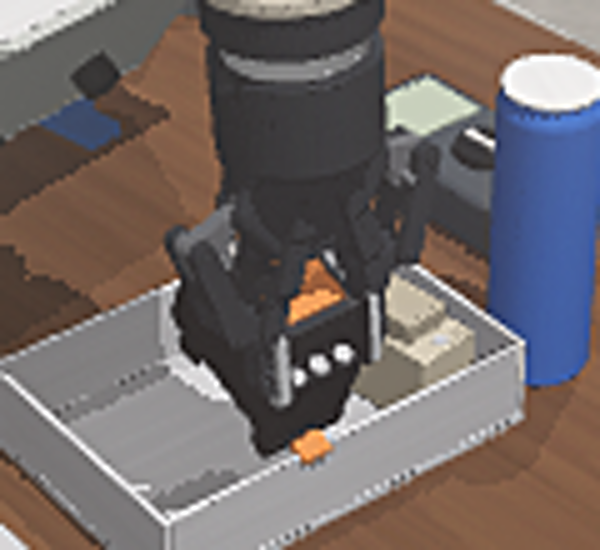

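View pics/wrist29.png

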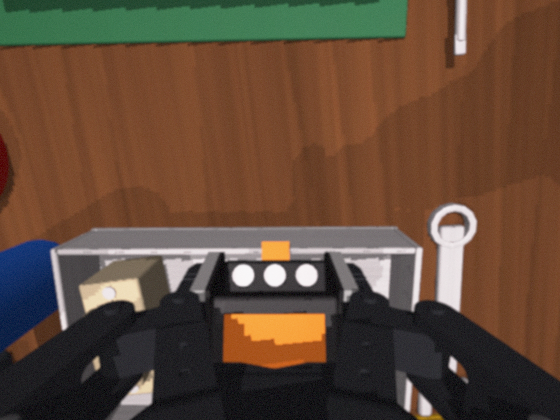

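Request:
send_rows:
  commands:
    - [255,0,0,-5,0]
    - [255,0,0,-10,0]
    - [255,0,0,-15,0]
    - [255,0,0,-15,0]

```text
time: 32.95
ee_pos: [0.5122, -0.0976, 0.0832]
tool_rot: [-0.047, -0.681, 0.73, 0.035]
contact_force: [0.1, -0.8, -2.9]
opening: 0.51
```

```bash
python3 - <<'E'
from box import *
s=ctrl.read_state(); print(s["time"],s["ee_pos"],s["contact_force"],s["torque"],s["opening"])
S=Cam("side"); crop(S.im,230,180,350,290,5,"pics/side30.png")
T=Cam("top"); crop(T.im,230,170,340,290,5,"pics/top30.png")
E
```

```text
32.95 [ 0.5122 -0.0976  0.0832] [ 0.1354 -0.7922 -2.8723] [ 0.0134 -0.0216 -0.0475] 0.5099480100552689
```

View pics/side30.png

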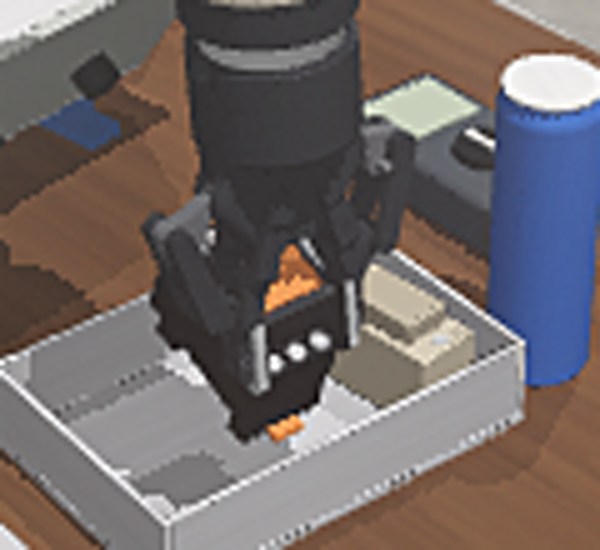

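View pics/top30.png

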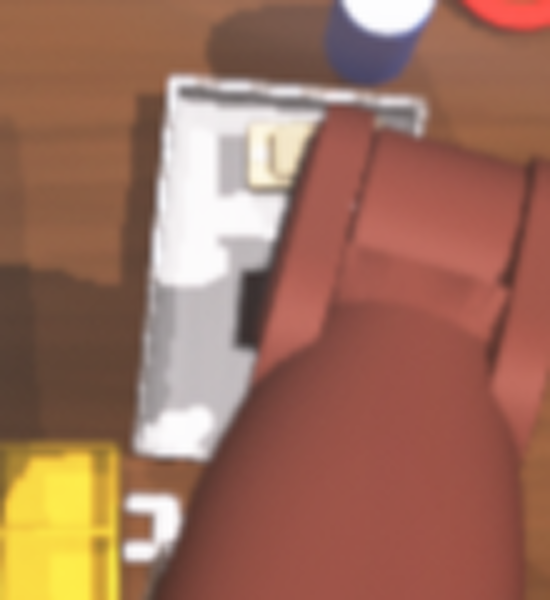

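Request:
send_rows:
  commands:
    - [255,0,0,-12,0]
    - [255,0,0,-24,0]
    - [255,0,12,-25,0]
    - [255,0,26,-26,0]
    - [255,0,35,-26,0]
    - [255,0,38,-26,0]
    - [255,0,38,-26,0]
  grip_force: 30

```text
time: 33.75
ee_pos: [0.5156, -0.0751, 0.0432]
tool_rot: [-0.047, -0.681, 0.73, 0.035]
contact_force: [-0.4, -0.3, -2.3]
opening: 0.505
```

Request:
send_rows:
  commands:
    - [255,0,2,0,0]
    - [255,0,4,0,0]
    - [255,0,5,0,0]
    - [255,0,5,0,0]
  grip_force: 20

```text
time: 34.15
ee_pos: [0.5165, -0.0755, 0.0397]
tool_rot: [-0.047, -0.681, 0.73, 0.034]
contact_force: [-4.2, 3.0, 14.1]
opening: 0.514
```

Request:
send_rows:
  commands:
    - [255,0,1,-3,0]
    - [255,0,2,-6,0]
    - [255,0,2.5,-9,0]
    - [255,0,3,-11,0]

```text
time: 34.55
ee_pos: [0.5207, -0.0681, 0.039]
tool_rot: [-0.05, -0.679, 0.732, 0.033]
contact_force: [-4.4, -12.2, 26.6]
opening: 0.509
```

```bash
python3 - <<'E'
from box import *
s=ctrl.read_state(); print(s["time"],s["ee_pos"],s["contact_force"],s["torque"],s["opening"])
S=Cam("side"); crop(S.im,230,180,350,290,5,"pics/side31.png")
C=Cam("wrist"); cv2.imwrite("pics/wrist31.png",C.im)
E
```

```text
34.55 [ 0.5207 -0.0681  0.039 ] [ -4.4347 -12.1995  26.5743] [-3.4743  1.1942 -0.0739] 0.5093389653077385
```

View pics/side31.png

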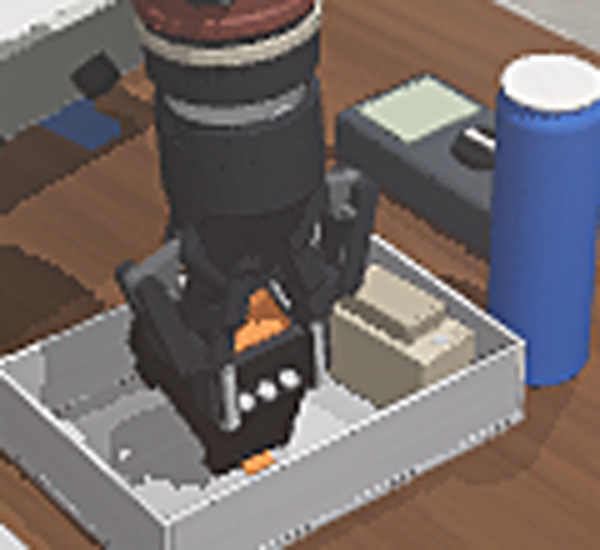

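View pics/wrist31.png

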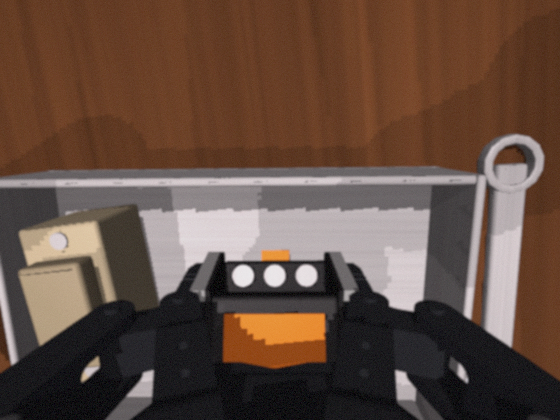

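Request:
send_rows:
  commands:
    - [255,0,1,-4,0]
    - [255,0,2,-8,0]
    - [255,0,2.5,-12,0]
    - [255,0,3,-15,0]
    - [255,0,3,-15,0]

```text
time: 35.15
ee_pos: [0.5267, -0.057, 0.0391]
tool_rot: [-0.054, -0.676, 0.735, 0.03]
contact_force: [-4.0, -12.2, 29.7]
opening: 0.51
```

```bash
python3 - <<'E'
from box import *
s=ctrl.read_state(); print(s["time"],s["ee_pos"],s["contact_force"],s["torque"],s["opening"])
S=Cam("side"); crop(S.im,230,180,350,290,5,"pics/side32.png")
C=Cam("wrist"); cv2.imwrite("pics/wrist32.png",C.im)
E
```

```text
35.15 [ 0.5267 -0.057   0.0391] [ -3.9887 -12.1581  29.6916] [-3.2032  0.7989 -0.0164] 0.5103815166395309
```

View pics/side32.png

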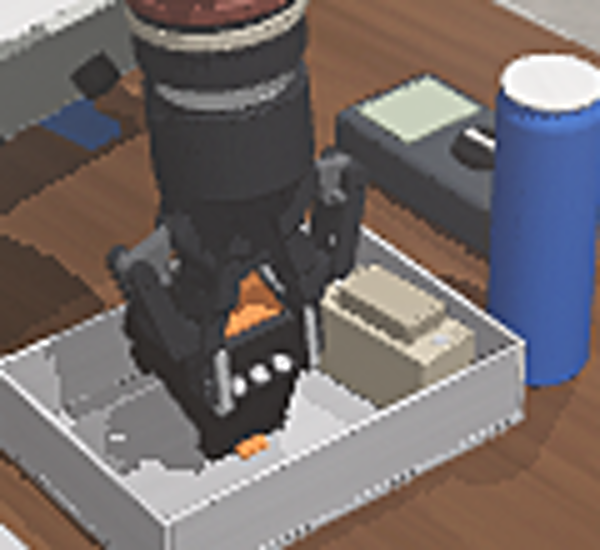

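View pics/wrist32.png

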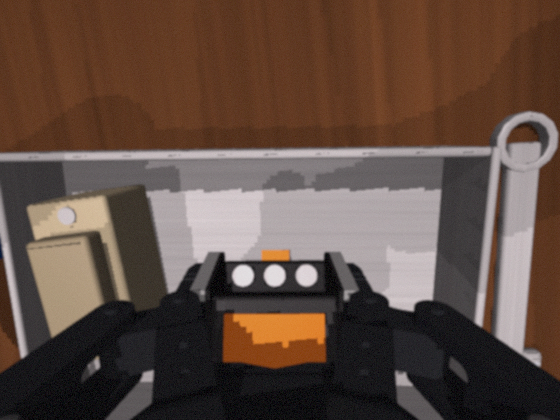

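```bash
python3 - <<'E'
from box import *
W=Cam("wrist"); s=ctrl.read_state(); M=R.from_quat(s["tool_rot"]).as_matrix()
# camera in tool frame
o=M.T@(W.o-s["ee_pos"]); Rc=M.T@W.R
print("cam in tool",o)
W.o=o; W.R=Rc
# seat: tool frame at wrist18: ee (.4704,.2507,.1099); tool y down, tool z=-own x ; use 2D (tool y,z)
# own horizontal X rel to ee : at seat ee own x = 
eo=RZ.T@(np.array([.4704,.2507,.1099])-ORG)
def tool(a,b): # contactor own (x,z) in mm -> tool frame at seat
    P=own(.0205+a/1000,.006+b/1000,0); return np.array([0,-(P[2]-eo[2]),-(P[0]-eo[0])])
def rot(p,c,th):
    d=p-c; t=np.radians(th); # rotate about tool x
    y,z=d[1],d[2]; return c+np.array([0,y*np.cos(t)-z*np.sin(t),y*np.sin(t)+z*np.cos(t)])
piv=tool(-20,68); print("piv",piv)
for nm,ab in [("block edge",(-29,82)),("term",(-36,55)),("bodyedge",(-42,55)),("corner",(-42,0)),("tab?",(-42,5))]:
    print(nm,tool(*ab),[W.proj(rot(tool(*ab),piv,th))[1].round(0) for th in (-30,-20,-10,0,10,20,30)])
E
```

```text
cam in tool [ 0.0004 -0.1516  0.068 ]
piv [ 0.     -0.038  -0.0082]
block edge [ 0.     -0.0443  0.0072] [np.float64(280.0), np.float64(283.0), np.float64(288.0), np.float64(294.0), np.float64(302.0), np.float64(310.0), np.float64(319.0)]
term [ 0.     -0.0182 -0.0025] [np.float64(306.0), np.float64(298.0), np.float64(290.0), np.float64(284.0), np.float64(278.0), np.float64(273.0), np.float64(270.0)]
bodyedge [ 0.     -0.0147  0.0024] [np.float64(294.0), np.float64(285.0), np.float64(277.0), np.float64(270.0), np.float64(264.0), np.float64(259.0), np.float64(256.0)]
corner [ 0.      0.0303 -0.0291] [np.float64(353.0), np.float64(330.0), np.float64(307.0), np.float64(285.0), np.float64(264.0), np.float64(244.0), np.float64(225.0)]
tab? [ 0.      0.0262 -0.0263] [np.float64(349.0), np.float64(327.0), np.float64(305.0), np.float64(284.0), np.float64(264.0), np.float64(245.0), np.float64(227.0)]
```

```bash
python3 - <<'E'
import cv2,numpy as np
a=cv2.imread("pics/wrist18.png")[230:380,190:360];b=cv2.imread("pics/wrist32.png")[230:380,190:360]
im=cv2.resize(np.hstack([a,b]),None,fx=2.3,fy=2.3,interpolation=cv2.INTER_CUBIC); im=np.clip(im.astype(int)*2,0,255).astype(np.uint8)
cv2.imwrite("pics/cmp.png",im)
E
```

```text
(no output)
```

View pics/cmp.png

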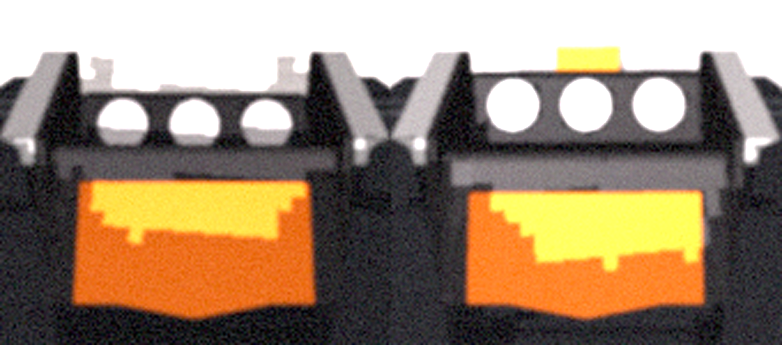

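Request:
send_rows:
  commands:
    - [255,2,-5,0,0]
    - [255,5,-8,6,0]
    - [255,10,-8,14,0]
    - [255,12,-8,20,0]
    - [255,12,-4,20,0]
    - [255,12,1,20,0]
    - [255,12,3,20,0]
    - [255,12,4,18,0]
    - [255,12,6,14,0]
    - [255,12,7,9,0]
    - [255,12,8,4,0]
    - [255,12,8,0,0]

```text
time: 36.5
ee_pos: [0.5207, -0.0596, 0.0362]
tool_rot: [-0.058, -0.673, 0.737, 0.026]
contact_force: [4.0, 2.0, 41.3]
opening: 0.511
```

```bash
python3 - <<'E'
from box import *
s=ctrl.read_state(); print(s["time"],s["ee_pos"],s["contact_force"],s["torque"],s["opening"])
print(R.from_quat(s["tool_rot"]).as_matrix()[:,1])
S=Cam("side"); crop(S.im,230,180,350,290,5,"pics/side33.png")
C=Cam("wrist"); b=C.im[230:380,190:360]; cv2.imwrite("pics/wrist33.png",np.clip(cv2.resize(b,None,fx=3,fy=3).astype(int)*2,0,255).astype(np.uint8))
E
```

```text
36.5 [ 0.5207 -0.0596  0.0362] [ 3.9555  2.0393 41.2986] [-0.6334 -0.5135 -0.0807] 0.5106325492920062
[ 0.0396 -0.0921 -0.995 ]
```

View pics/side33.png

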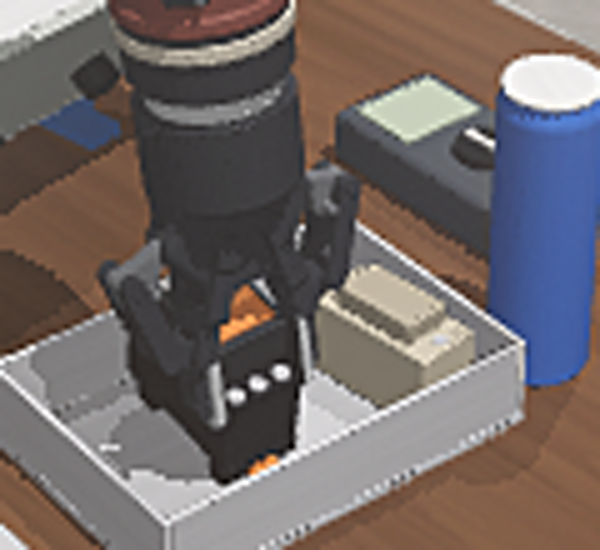

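View pics/wrist33.png

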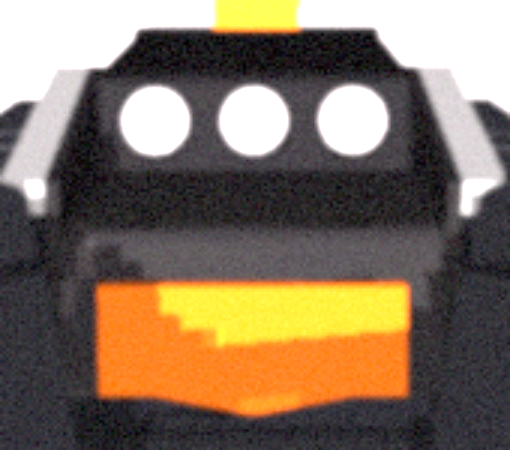

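Request:
send_rows:
  commands:
    - [255,0,-0.5,0,0]
    - [255,0,-0.5,0,0]
    - [110,0,-0.5,0,0]
    - [95,0,-0.5,0,0]
    - [90,0,-0.5,0,0]
    - [90,0,-0.5,0,0]

```text
time: 37.2
ee_pos: [0.5206, -0.0585, 0.036]
tool_rot: [-0.058, -0.674, 0.736, 0.026]
contact_force: [-1.1, 0.1, 0.3]
opening: 0.648
```

```bash
python3 - <<'E'
from box import *
s=ctrl.read_state(); print(s["time"],s["ee_pos"],s["contact_force"],s["torque"],s["opening"])
S=Cam("side"); crop(S.im,230,180,350,290,5,"pics/side34.png")
C=Cam("wrist"); cv2.imwrite("pics/wrist34.png",C.im)
E
```

```text
37.2 [ 0.5206 -0.0585  0.036 ] [-1.1046  0.1266  0.3405] [ 0.0777 -0.0003 -0.0105] 0.6482805245485744
```

View pics/side34.png

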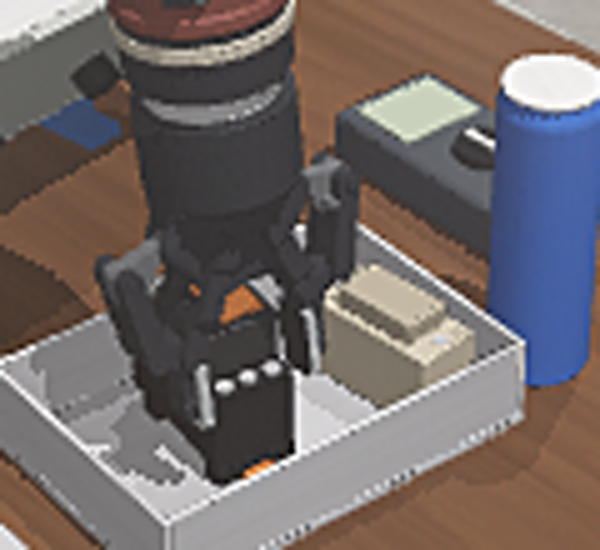

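View pics/wrist34.png

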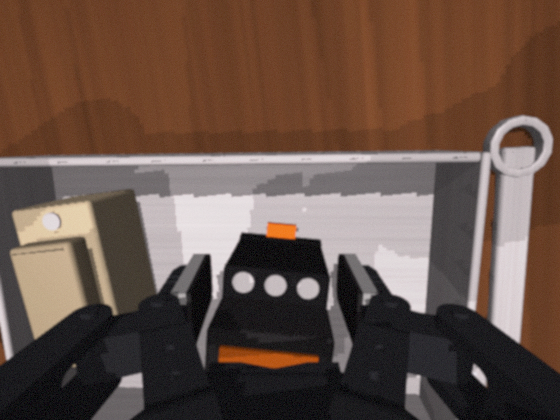

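Request:
send_rows:
  commands:
    - [90,0,-8,1,0]
    - [90,-1,-22,2,0]
    - [90,-2,-45,4,0]
    - [90,-4,-85,8,0]
    - [90,-6,-130,12,0]
    - [90,-8,-175,16,0]
    - [90,-8,-180,60,0]
    - [90,-8,-180,105,0]
    - [90,-8,-180,120,0]
    - [90,-8,-180,120,0]

```text
time: 38.3
ee_pos: [0.5068, -0.1637, 0.2265]
tool_rot: [-0.059, -0.674, 0.736, 0.027]
contact_force: [-0.1, -0.5, 0.2]
opening: 0.645
```

```bash
python3 - <<'E'
from box import *
s=ctrl.read_state(); print(s["time"],s["ee_pos"],s["contact_force"],s["opening"])
S=Cam("side"); cv2.imwrite("pics/side35.png",S.im); crop(S.im,200,180,360,310,4.5,"pics/side35z.png")
T=Cam("top"); cv2.imwrite("pics/top35.png",T.im)
E
```

```text
38.3 [ 0.5068 -0.1637  0.2265] [-0.1034 -0.4877  0.1842] 0.6445604597154038
```

View pics/side35z.png

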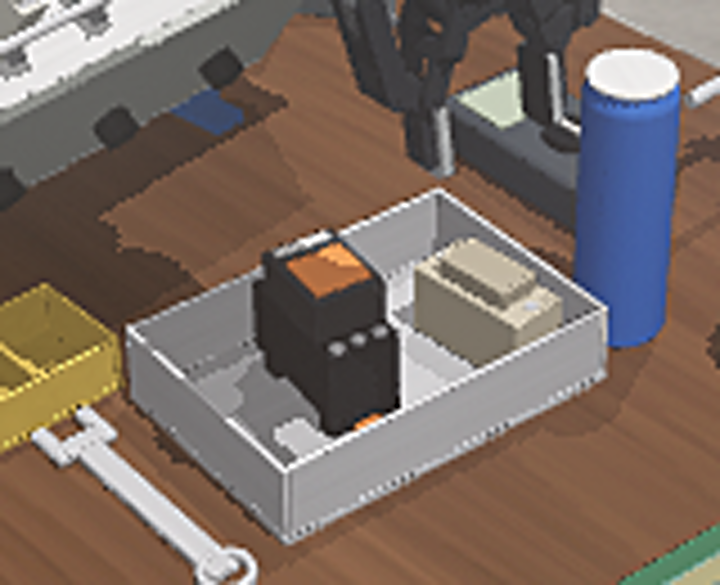

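View pics/side35.png

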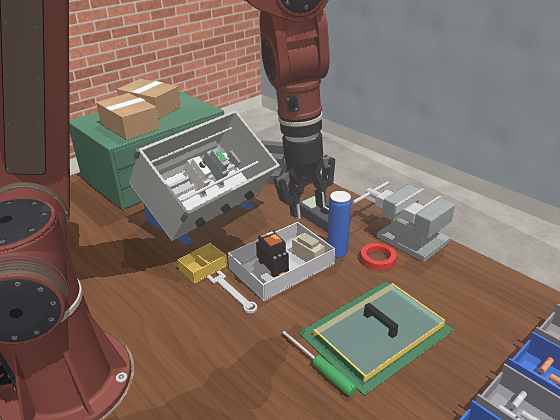

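View pics/top35.png

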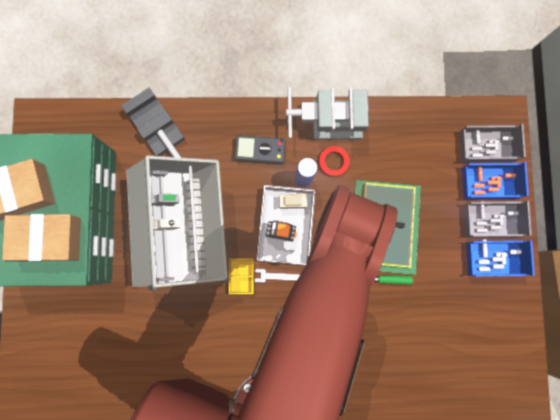

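```bash
python3 - <<'E'
from box import *
T=Cam("top");S=Cam("side")
def mk(C,x0,y0,x1,y1):
    h=cv2.cvtColor(C.im,cv2.COLOR_BGR2HSV); m=cv2.inRange(h,(5,140,90),(18,255,255)); k=np.zeros_like(m);k[y0:y1,x0:x1]=m[y0:y1,x0:x1]
    c=max(cv2.findContours(k,0,2)[0],key=cv2.contourArea); M=cv2.moments(c); r=cv2.boxPoints(cv2.minAreaRect(c))
    return (M["m10"]/M["m00"],M["m01"]/M["m00"]),cv2.contourArea(c)
a,A=mk(T,255,180,320,265); b,B=mk(S,240,215,310,260)
p,e=tri(T,a,S,b); print(a,A,b,B,p,e)
tx=np.array([.2196,-.0225]);tx/=np.linalg.norm(tx);ty=np.array([-tx[1],tx[0]])
d=p[:2]-[.5423,-.038]; print("tray frame",d@tx,d@ty)
crop(T.im,245,175,330,275,6,"pics/top36.png")
# two ends of the front's top edges
g=lambda x,y:(200+x/4.5,180+y/4.5)
crop(S.im,245,215,305,285,9,"pics/side36.png")
E
```

```text
(282.78682170542635, 229.98578811369507) 129.0 (272.45226917057903, 239.40532081377148) 106.5 [ 0.5247 -0.0266  0.0878] 0.0010564428651990696
tray frame -0.018629991024709972 0.009574887573455686
```

View pics/top36.png

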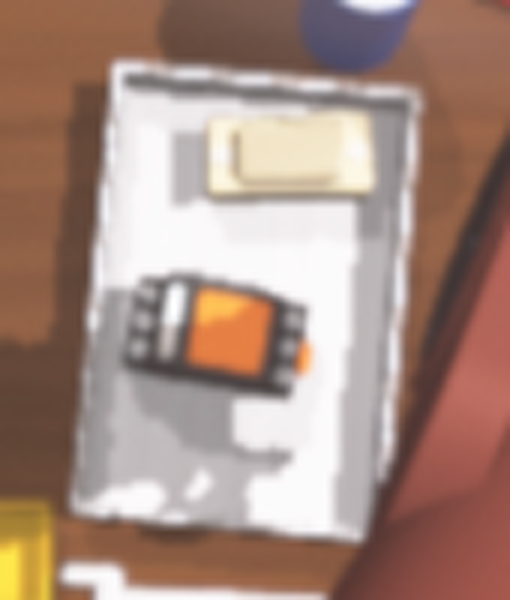

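View pics/side36.png

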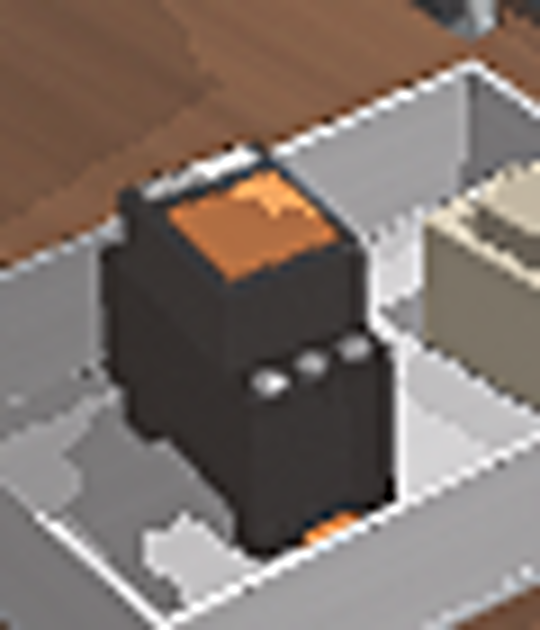

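```bash
python3 - <<'E'
from box import *
s=ctrl.read_state(); print(s["time"],abs(s["dq"]).max())
print(job.close_job())
E
```

```text
38.5 0.006551883325403821
the job is handed in; nothing more can be done
None
```

I handed the job in at 38.5 s of the 58 s allowed. The guard is on the mat and the contactor is standing in the tray. `close_job` reports no verdict.

- **Guard:** I lifted it square off its bars, hinged it down on one edge and released it. The last pictures show it lying flat, handle up, near the middle of the mat.
- **Contactor:** I pushed it about 5.5 mm up the slope and pulled it square out. I turned it upright in the grip by dragging it over the tray rim and floor, and released it standing on the floor. Its front measured at z = 88 mm against 86 mm expected. Its centre is at about (-19, +10) mm in the tray frame, clear of the walls and the old block.
- **Other things on the bench:** none of them looked moved in the last pictures. The hand finished clear and at rest.

**What went wrong or disagreed:**
- **Fingertip position:** the fingertips sat about 12 to 24 mm behind the reported TCP, while `tip_reach` says 25 mm ahead. The first try at the handle closed on nothing because of this, so I used the distance measured from the cameras.
- **First setting down of the guard:** it jammed on the mat at about 57 N. I lifted it and tried again with the hinging motion.
- **Probing at the box:** the gripper body touched the high wall at about 14 N while I felt for clearance. During the push up the slope the total force reached about 34 N.
- **Tool tilt:** pressing at the tray tilted the tool by about 5°, and it stayed that way to the end.

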